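# Snap the socket extension bars into the sloping clip rack

## Robot

A 6-joint arm with a two-finger parallel gripper is mounted at the origin on a cart in front of the work surface, level with it; the furniture and walls round the work are solid. World frame = base frame: x ahead of the robot, y to its left, z up, the work surface at z = 0. Lengths are in m, angles in rad, forces in N, time in s.
With the tool pointing down it reaches from about 0.3 to 0.775 m from the base axis. Payload 14.6 kg.
Tool frame: the origin (TCP) lies on the centre line of the jaws, within the pads' length; the fingertips stand ctrl.tcp_to_tips ahead of it and the grasp point (between the pads) lies 2 mm behind it (ctrl.tcp_to_tips is the distance from the TCP to the fingertips, in m); z points along the fingers, y is the line along which they close (so a half turn about z gives the same grasp; the last joint's range is limited). The gripper opens to 94 mm and grips with 3 to 60 N. Pads are 16 mm wide; open, the fingers measure 119 mm over their backs; the gripper's body (75 mm by 177 mm) begins 78 mm behind the grasp point.
Start: joints at [1.156, 0.3, 1.521, -0, 1.321, -0.067], TCP at [0.187, 0.517, 0.222] pointing down, gripper open.
Joint ranges: [-3.03, 3.03], [-0.79, 2.21], [0.23, 2.52], [-1.04, 4.18], [0, 3.07], [-2.55, 2.55]. Speed limits (rad/s): [2.22, 2.22, 2.57, 3.14, 3.14, 3.14].

## Interface

Orientations are given as [roll, pitch, yaw] about the fixed x, y, z axes, in that order (R = Rz(yaw) Ry(pitch) Rx(roll)).
In Python, from station import telemetry, viewer, hand_in, ctrl gives the robot as it stands.
- The arm moves only by the tool step_arm, never from a script. Its argument "plan" is a list of rows, each an object of numbers: "dx", "dy", "dz": the shift along the tool's x, y, z scaled (see below); "rx", "ry", "rz": the turn, a rotation vector about the tool's x, y, z scaled (see below); "claw": the closure, from 0 (fully open) to 1 (shut). In form: [{"dx": .., "dy": .., "dz": .., "rx": .., "ry": .., "rz": .., "claw": ..}, ...]. A call has 1 to 10 rows; each row shifts and turns the commanded pose from where the row before left it, along the tool's axes as they then stand; what a row does not reach is not made up. The controller multiplies each number of a shift by 0.1 m and each number of a turn by 90 degrees. A row lasts 1/10 s, in which the tool goes at most 50 mm and 8.59 degrees, less where a joint would pass 70% of its speed; a pose out of reach is approached as far as the arm can. A call with a number of a shift or a turn outside -1 to 1 is refused whole. A call with a gripper value outside its range is refused whole. The fingers move at their own pace and stop on an object; "grip_force" is the grip in N (left out, the last holds). Time passes only in rows, so rows that do not move let the fingers close. It gives the time, the measured TCP pose, the force, the opening and the grip force at its end, in the units of the state.
- telemetry.get_obs(): the state, without advancing time (a new reading comes with each control period).
- viewer.camera(name): name is "scene" or "top" or "wrist"; returns a dict with "img" (400x640x3 uint8, red, green, blue), "z_map" (400x640 float32, m along the optical axis (not along the pixel's ray), 0 where there is no reading), "fx", "fy", "cx", "cy" (pixels), "R" (3x3) and "t" (3): a world point X has camera coordinates R X + t; the wrist camera has in their place "tool_from_camera" (4x4, takes a point from camera to tool coordinates, whose origin is the TCP and whose axes are the flange's). Camera axes: x right, y down, z forward; pixel columns grow to the right and rows downward; lengths in m; the calibration is good to about 2 mm. A picture is of the moment at which its call begins: read the wrist's pose just before it.
- hand_in(): hands the job in; it is judged then, once.
Trained networks look in a picture, given as the dict that the camera call returned (one of the last four; its "shot" number tells which), for a name from the list of things; names that differ only in an ending like _2 or _b are one class to them, and where a whole thing is asked for, a point or a joint stands for the part that bears it (a point fixed in the world has none). Each returns a list of dicts, best first, with "score" (0 to 1); they miss things now and then, are a little off and sometimes report something else, mostly with a low value. They report only what shows in the picture. A call takes as long as a camera call.
- viewer.recognise(target, picture): "rect" ([left, top, right, bottom] in pixels, round what is visible of it).
The state is a dict: "time_s": time; "qpos": joint angles; "joint_vel": joint speeds; "tau": joint torques, N m; "ee_pos": TCP position; "eef_rot": TCP orientation; "force": force on the tool from outside, world axes, zero at the start; "moment": the same for the moment, N m; "grip_width": finger opening in m; "grip_force": force on a finger pad.
Only numpy, scipy, OpenCV 4.12 (cv2) and the standard library are available. Lean on these libraries where they do the work, as an engineer would, in place of code of your own. Each camera call takes 0.05 s, during which the arm holds its last target. There are 200 camera calls.

## Task

Put the two loose socket extension bars away in the sloping clip rack: the thick bar in the wide pair of clips and the thin bar in the narrow pair, each with its long hexagonal head at the upper end and roughly centred lengthwise. Press each bar squarely into its clips until it snaps fully home in both the lower and the upper clip; the clip rail rides on soft rubber buffers and gives way as you press, so follow it by feel, but never drive it right down to its stop. Leave the other tools on the bench where they lie.

Things in the scene. Friction and masses are not known exactly. Their poses are not given: they have to be found in the camera images.
- rack: Grey steel stand fixed to the bench; base 145 x 214 mm, origin centre of underside; x level, from low front to high back; y along the rails. It carries two 16 mm wide dark steel rails along y, 80 mm apart, open between them, in a plane rising 35 deg toward +x. Two slots cross both rails, 84 mm apart: wide at +y, narrow at -y, each with one spring clip on the lower and one on the upper rail.
- slot_wide (a point): Point on the seated thick bar's axis, midway between its two clips (40 mm up and down slope, 14 mm long each). x: up the slope along the bar; z: square off the rails (press along -z); y: along the rails. Moves with them. Rail face at z -10 mm. Sprung jaw lips 13 mm apart at z +5, flaring to about 30 mm at z +13. The axis first touches at about z +14, snaps past +5, ends at 0.
- slot_narrow (a point): The same for the thin bar, same axes, clips also 40 mm up and down slope: rail face at z -7 mm, lips 7 mm apart at z +5 mm, flaring to about 24 mm; first touch with the bar's axis at about z +13 mm, home at 0.
- rail (a joint): Travel of the rubber-mounted rail frame along -z of the slots, m: 0 at rest, hard stop 0.028; must stay under 0.026. It starts to move at 2 to 5 N, then gives 1 mm per 0.7 N; springs back. Pressing a bar into both clips at once takes 12 to 18 N: the rail sinks 10 to 18 mm, then at the snap the force falls 3 N or more. Off-centre, one jaw bears harder and pushes the bar sideways.
- thick_bar: Steel socket extension bar, 168 mm long, 0.12 to 0.24 kg. Origin mid shank on the axis, x toward the head. Round shank 20 mm thick from x -58 to +58 mm; long hexagonal head +58 to +84, short hexagonal collar -67 to -58, both 27 mm across flats; square tang beyond the collar. Lies level on its hexagons, axis 13.5 mm above the bench.
- thin_bar: Steel socket extension bar of the same form, 194 mm long, 0.09 to 0.18 kg; origin mid shank on the axis, x toward the head. Round shank 14 mm thick from x -72 to +72 mm; long hexagonal head +72 to +96, short collar -81 to -72, both 21 mm across flats. Lies level, axis 10.5 mm above the bench.
- thick_bar_head (a point): Centre of the thick bar's head end face (84 mm from its origin).
- thin_bar_head (a point): Centre of the thin bar's head end face (96 mm from its origin).
- pliers: Red-handled pliers, 56 x 174 x 13 mm, a bystander; origin centre of underside, y lengthwise.
- marker: Marker pen, 14 x 130 x 19 mm, a bystander; origin centre of underside, y lengthwise.
- driver_blue: Screwdriver with blue handle, 32 x 238 x 32 mm, a bystander; origin centre of underside, y lengthwise.

How it is judged:
On the way, in this order (a step that is already met when the one before it is completed fails the run):
1. one of the two bars is home in its clips (((x of thick_bar in the frame of slot_wide between -0.012 and 0.012 m and y of thick_bar in the frame of slot_wide between -0.004 and 0.004 m and z of thick_bar in the frame of slot_wide between -0.0035 and 0.0035 m and angle between the x axis of thick_bar and the x axis of slot_wide, either way round below 0.09 rad and x of thick_bar_head in the frame of slot_wide above 0.05 m) or (x of thin_bar in the frame of slot_narrow between -0.012 and 0.012 m and y of thin_bar in the frame of slot_narrow between -0.004 and 0.004 m and z of thin_bar in the frame of slot_narrow between -0.0035 and 0.0035 m and angle between the x axis of thin_bar and the x axis of slot_narrow, either way round below 0.09 rad and x of thin_bar_head in the frame of slot_narrow above 0.05 m))), for 0.2 s.
2. both bars are home in their clips (x of thick_bar in the frame of slot_wide between -0.012 and 0.012 m and y of thick_bar in the frame of slot_wide between -0.004 and 0.004 m and z of thick_bar in the frame of slot_wide between -0.0035 and 0.0035 m and angle between the x axis of thick_bar and the x axis of slot_wide, either way round below 0.09 rad and x of thick_bar_head in the frame of slot_wide above 0.05 m and x of thin_bar in the frame of slot_narrow between -0.012 and 0.012 m and y of thin_bar in the frame of slot_narrow between -0.004 and 0.004 m and z of thin_bar in the frame of slot_narrow between -0.0035 and 0.0035 m and angle between the x axis of thin_bar and the x axis of slot_narrow, either way round below 0.09 rad and x of thin_bar_head in the frame of slot_narrow above 0.05 m), for 0.2 s.
At the end, for the whole second after the job is handed in: Thick bar in the wide clips, thin bar in the narrow: each within 12 mm of its slot point lengthwise, 4 mm sideways, 3.5 mm in height off the rail, parallel within 0.09 rad, head at the upper end; both at rest, the rail back within 6 mm of rest (all of step 2 and value of joint rail below 0.006 m and linear speed of each of thick_bar, thin_bar below 0.02 m/s); the robot touches nothing.
It fails at once if the clip rail is driven down to its stop (more than 26 mm of its 28 mm travel) (value of joint rail above 0.026 m).
It fails at once if a bystander tool (pliers, marker or screwdriver) is moved more than 40 mm (distance of any of pliers, marker, driver_blue from where it was at the start of the episode above 0.04 m).
It also fails if it takes over 64 s, if anything falls off the work surface, if the arm or the gripper's body presses on something with over 40 N, if the wrist force passes 120 N, or if a joint passes its speed limit or range.

## Working session

There is one attempt and no reset: what is moved stays moved. The work goes in short steps, Python scripts to look and compute and a tool call to move; the robot and the scene stay as the last step left them, time stands still between calls to the robot, and variables do not carry over. Pictures are saved under pics/ and viewed, at most 10 in all, crops included, and the job is handed in when it is done.

Besides the shell and the picture viewer there is one more tool, called after "Call:" by a JSON object that holds its "fn" and its "kwargs", one argument or row to a line. step_arm: Moves the arm, as the interface text tells. Shifts and turns lie within -1 to 1; 1 stands for 0.1 m of shift or 90 degrees of turn. Its arguments: {"type":"object","properties":{"plan":{"type":"array"},"grip_force":{"type":"number"}},"required":["plan"]}

```bash
ls; mkdir -p pics
cat > h.py <<'E'
import numpy as np, cv2
from scipy.spatial.transform import Rotation as Ro
from station import telemetry, viewer, hand_in, ctrl
def cloud(c):
    z=c["z_map"]; v,u=np.mgrid[:z.shape[0],:z.shape[1]]
    P=np.stack([(u-c["cx"])/c["fx"]*z,(v-c["cy"])/c["fy"]*z,z],-1)
    if "R" in c: W=(P-c["t"])@np.array(c["R"])
    else:
        o=telemetry.get_obs(); T=np.array(c["tool_from_camera"])
        W=(P@T[:3,:3].T+T[:3,3])@Ro.from_euler('xyz',o["eef_rot"]).as_matrix().T+o["ee_pos"]
    W[z==0]=np.nan
    return W
def save(c,n): cv2.imwrite(f"pics/{n}.png",c["img"][:,:,::-1])
E
python3 - <<'E'
from h import *
o=telemetry.get_obs(); print(o, ctrl.tcp_to_tips)
c=viewer.camera("top"); save(c,"top"); W=cloud(c); np.save("top.npy",W)
print(c["R"],c["t"],c["fx"])
for n in ["rack","thick_bar","thin_bar","pliers","marker","driver_blue","thick_bar_head","thin_bar_head","slot_wide","slot_narrow"]:
    for d in viewer.recognise(n,c)[:2]:
        r=d["rect"]; u=int((r[0]+r[2])/2);v=int((r[1]+r[3])/2)
        print(n,round(d["score"],2),np.round(r),W[min(v,399),min(u,639)].round(3))
c=viewer.camera("scene"); save(c,"scene")
E
```

```text
pics
{'time_s': 0.0, 'qpos': array([ 1.15641127e+00,  3.00441128e-01,  1.52159973e+00, -1.25572542e-06,
        1.32068640e+00, -6.65719903e-02]), 'joint_vel': array([ 1.15712718e-03, -1.40454486e-03, -7.53652073e-05,  1.27761197e-03,
       -7.37450648e-04, -1.89099906e-03]), 'tau': array([ 7.47041622e-05, -5.31801081e+01, -3.52738810e+01,  7.07524410e-02,
        2.43816606e-02,  6.87772672e-05]), 'ee_pos': array([0.1873521 , 0.51684317, 0.22189487]), 'eef_rot': array([-3.14046048e+00, -7.42634719e-05,  2.79377985e+00]), 'force': array([0.55435962, 0.61859584, 0.20010322]), 'moment': array([ 0.00661487, -0.03916279, -0.03363495]), 'grip_force': 0.0, 'grip_width': 0.09389559747881027} 0.017
[[-0.16016596 -0.98708749 -0.00227042]
 [-0.96576384  0.15718067 -0.20638423]
 [ 0.20407616 -0.03086304 -0.97846839]] [0.41717522 0.4391656  0.9942945 ] 473.0565373246218
rack 0.75 [312.  99. 419. 204.] [0.608 0.234 0.007]
thick_bar 0.67 [338. 208. 413. 232.] [0.441 0.242 0.025]
thin_bar 0.91 [318. 254. 397. 287.] [0.339 0.301 0.019]
thin_bar 0.24 [312.  95. 418. 202.] [0.614 0.235 0.011]
pliers 0.61 [232. 223. 305. 264.] [0.43  0.486 0.014]
marker 0.85 [213. 180. 270. 187.] [0.576 0.528 0.016]
driver_blue 0.73 [340. 208. 415. 234.] [0.44  0.239 0.029]
driver_blue 0.72 [171. 208. 272. 227.] [0.508 0.585 0.002]
thick_bar_head 0.79 [338. 205. 417. 234.] [0.442 0.238 0.025]
thin_bar_head 0.64 [311. 254. 397. 290.] [0.338 0.307 0.017]
slot_wide 0.61 [314. 105. 418. 186.] [0.622 0.231 0.007]
slot_narrow 0.8 [312. 109. 417. 184.] [0.62  0.234 0.009]
slot_narrow 0.39 [316. 252. 400. 288.] [0.339 0.301 0.019]
```

Run:
```python
import cv2
a=cv2.imread("pics/top.png")[80:310,200:440]; b=cv2.imread("pics/scene.png")
a=cv2.resize(a,(600,575)); cv2.imwrite("pics/a.png",a)
```

```text
(no output)
```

View pics/a.png

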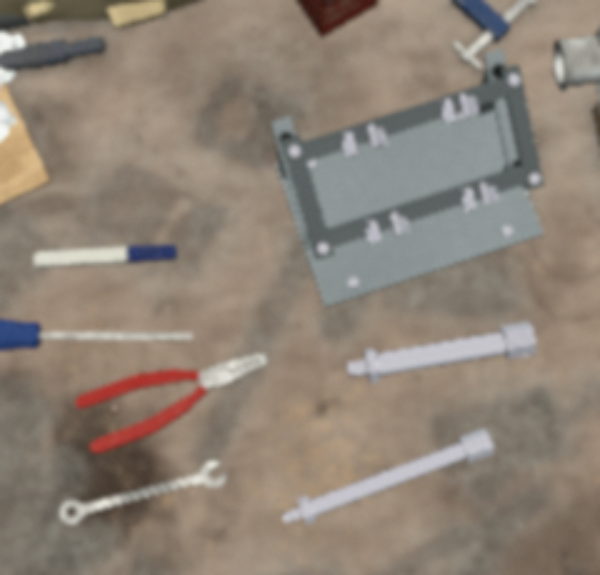

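View pics/scene.png

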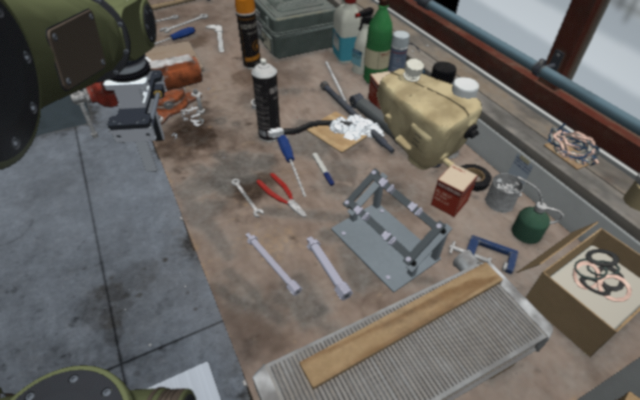

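The top crop shows the rack tilted about 15°, with the wide clips on the left. The thick bar is at (440,350) and the thin bar at (390,480), both with heads to the right (-y).

Run:
```python
from h import *
W=np.load("top.npy")
def bar(r,lo):
    P=W[r[1]:r[3],r[0]:r[2]].reshape(-1,3); P=P[np.isfinite(P[:,0])&(P[:,2]>lo)&(P[:,2]<.05)]
    l=cv2.fitLine(P[:,:2].astype(np.float32),cv2.DIST_HUBER,0,.01,.01).ravel()
    d=l[:2]*(-1 if l[1]>0 else 1); s=(P[:,:2]-l[2:])@d
    e=np.percentile(s,[.5,99.5]); print(len(P),"dir",d,"yaw",np.arctan2(d[1],d[0]),"ends",e,"len",e[1]-e[0],"mid",l[2:]+d*e.mean(),"head",l[2:]+d*e[1],"zmax",np.percentile(P[:,2],95))
bar([330,200,425,240],.012); bar([305,245,407,295],.009)
P=W[90:215,300:430].reshape(-1,3); P=P[np.isfinite(P[:,0])&(P[:,2]>.03)]
# ransac plane with tilt
best=0;rng=np.random.default_rng(0)
for _ in range(2000):
    a,b,c=P[rng.choice(len(P),3,False)]; n=np.cross(b-a,c-a); 
    if np.linalg.norm(n)<1e-6: continue
    n/=np.linalg.norm(n); n*=np.sign(n[2])
    if abs(np.arccos(n[2])-.61)>.06: continue
    m=abs((P-a)@n)<.003
    if m.sum()>best: best=m.sum();B=m
Q=P[B]; c=Q.mean(0); n=np.linalg.svd(Q-c)[2][2]; n*=np.sign(n[2]); print("plane",len(P),best,n,np.degrees(np.arccos(n[2])),c, "rackx yaw",np.degrees(np.arctan2(-n[1],-n[0])))
c=viewer.camera("wrist"); print(c["tool_from_camera"],c["fx"],c["cx"],c["cy"]); save(c,"w0")
```

```text
720 dir [ 0.01770197 -0.9998433 ] yaw -1.5530934 ends [-0.04625058  0.11917768] len 0.16542825795769742 mid [0.43778621 0.24067665] head [0.43925041 0.15797548] zmax 0.02830665746193614
612 dir [ 0.19930942 -0.9799366 ] yaw -1.3701432 ends [-0.10175875  0.08883322] len 0.19059197637024128 mid [0.33678659 0.30650885] head [0.35577998 0.21312483] zmax 0.022261887687669325
plane 2783 1592 [-0.56873221 -0.09463874  0.81706009] 35.208429123649424 [0.59020661 0.24463475 0.1065847 ] rackx yaw 9.44762257751802
[[-2.91896767e-04 -9.68701329e-01 -2.48229026e-01  7.25620432e-02]
 [ 9.99999788e-01 -4.27370630e-04  4.91875566e-04  2.82846491e-04]
 [-5.82566310e-04 -2.48228830e-01  9.68701248e-01 -1.62935284e-01]
 [ 0.00000000e+00  0.00000000e+00  0.00000000e+00  1.00000000e+00]] 299.1342269308507 319.71136702211373 194.8192278311894
```

```bash
cat >> h.py <<'E'
def tool(xdir,zdir):
    z=np.array(zdir,float); z/=np.linalg.norm(z); x=np.array(xdir,float); x-=z*(x@z); x/=np.linalg.norm(x)
    return np.stack([x,np.cross(z,x),z],1)
def plan(p1,R1,claw=0,n=None,start=None,dmax=.03):
    o=telemetry.get_obs(); p0=np.array(o["ee_pos"]);R0=Ro.from_euler('xyz',o["eef_rot"])
    if start is not None: p0,R0=np.array(start[0]),Ro.from_matrix(start[1])
    w=(R0.inv()*Ro.from_matrix(R1)).as_rotvec(); d=np.array(p1)-p0
    n=n or int(np.ceil(max(np.linalg.norm(d)/dmax,np.degrees(np.linalg.norm(w))/7,1)))
    r=w/n/(np.pi/2); print("n",n,"turn/row",r.round(3),"deg",np.degrees(np.linalg.norm(w)).round(1))
    for i in range(n):
        s=(R0*Ro.from_rotvec(w*i/n)).inv().apply(d/n)/.1
        print('{"dx":%.3f,"dy":%.3f,"dz":%.3f,"rx":%.3f,"ry":%.3f,"rz":%.3f,"claw":%g},'%(*s,*r,claw))
E
python3 - <<'E'
from h import *
n=np.array([-.569,-.095,.817]); c=np.array([.590,.245,.107])
plan(c+.12*n,tool([-1,-.166,0],-n))
E
```

```text
n 15 turn/row [-0.007 -0.026 -0.021] deg 45.5
{"dx":-0.274,"dy":-0.102,"dz":0.012,"rx":-0.007,"ry":-0.026,"rz":-0.021,"claw":0},
{"dx":-0.270,"dy":-0.111,"dz":0.021,"rx":-0.007,"ry":-0.026,"rz":-0.021,"claw":0},
{"dx":-0.265,"dy":-0.120,"dz":0.031,"rx":-0.007,"ry":-0.026,"rz":-0.021,"claw":0},
{"dx":-0.259,"dy":-0.129,"dz":0.040,"rx":-0.007,"ry":-0.026,"rz":-0.021,"claw":0},
{"dx":-0.253,"dy":-0.138,"dz":0.049,"rx":-0.007,"ry":-0.026,"rz":-0.021,"claw":0},
{"dx":-0.246,"dy":-0.147,"dz":0.057,"rx":-0.007,"ry":-0.026,"rz":-0.021,"claw":0},
{"dx":-0.239,"dy":-0.155,"dz":0.066,"rx":-0.007,"ry":-0.026,"rz":-0.021,"claw":0},
{"dx":-0.231,"dy":-0.164,"dz":0.073,"rx":-0.007,"ry":-0.026,"rz":-0.021,"claw":0},
{"dx":-0.222,"dy":-0.172,"dz":0.081,"rx":-0.007,"ry":-0.026,"rz":-0.021,"claw":0},
{"dx":-0.213,"dy":-0.180,"dz":0.087,"rx":-0.007,"ry":-0.026,"rz":-0.021,"claw":0},
{"dx":-0.203,"dy":-0.188,"dz":0.094,"rx":-0.007,"ry":-0.026,"rz":-0.021,"claw":0},
{"dx":-0.193,"dy":-0.196,"dz":0.100,"rx":-0.007,"ry":-0.026,"rz":-0.021,"claw":0},
{"dx":-0.182,"dy":-0.203,"dz":0.105,"rx":-0.007,"ry":-0.026,"rz":-0.021,"claw":0},
{"dx":-0.171,"dy":-0.210,"dz":0.110,"rx":-0.007,"ry":-0.026,"rz":-0.021,"claw":0},
{"dx":-0.160,"dy":-0.217,"dz":0.114,"rx":-0.007,"ry":-0.026,"rz":-0.021,"claw":0},
```

Call:
{"fn": "step_arm", "kwargs": {
  "plan": [
    {"dx": -0.274,"dy": -0.102,"dz": 0.012,"rx": -0.007,"ry": -0.026,"rz": -0.021,"claw": 0},
    {"dx": -0.27,"dy": -0.111,"dz": 0.021,"rx": -0.007,"ry": -0.026,"rz": -0.021,"claw": 0},
    {"dx": -0.265,"dy": -0.12,"dz": 0.031,"rx": -0.007,"ry": -0.026,"rz": -0.021,"claw": 0},
    {"dx": -0.259,"dy": -0.129,"dz": 0.04,"rx": -0.007,"ry": -0.026,"rz": -0.021,"claw": 0},
    {"dx": -0.253,"dy": -0.138,"dz": 0.049,"rx": -0.007,"ry": -0.026,"rz": -0.021,"claw": 0},
    {"dx": -0.246,"dy": -0.147,"dz": 0.057,"rx": -0.007,"ry": -0.026,"rz": -0.021,"claw": 0},
    {"dx": -0.239,"dy": -0.155,"dz": 0.066,"rx": -0.007,"ry": -0.026,"rz": -0.021,"claw": 0},
    {"dx": -0.231,"dy": -0.164,"dz": 0.073,"rx": -0.007,"ry": -0.026,"rz": -0.021,"claw": 0},
    {"dx": -0.222,"dy": -0.172,"dz": 0.081,"rx": -0.007,"ry": -0.026,"rz": -0.021,"claw": 0},
    {"dx": -0.213,"dy": -0.18,"dz": 0.087,"rx": -0.007,"ry": -0.026,"rz": -0.021,"claw": 0}
  ]
}}

```text
time_s: 1.65
ee_pos: [0.4111, 0.3273, 0.2117]
eef_rot: [3.099, 0.421, 3.121]
force: [0.8, 0.5, 0.0]
grip_width: 0.094
grip_force: 0.0
```

Call:
{"fn": "step_arm", "kwargs": {
  "plan": [
    {"dx": -0.203,"dy": -0.188,"dz": 0.094,"rx": -0.007,"ry": -0.026,"rz": -0.021,"claw": 0},
    {"dx": -0.193,"dy": -0.196,"dz": 0.1,"rx": -0.007,"ry": -0.026,"rz": -0.021,"claw": 0},
    {"dx": -0.182,"dy": -0.203,"dz": 0.105,"rx": -0.007,"ry": -0.026,"rz": -0.021,"claw": 0},
    {"dx": -0.171,"dy": -0.21,"dz": 0.11,"rx": -0.007,"ry": -0.026,"rz": -0.021,"claw": 0},
    {"dx": -0.16,"dy": -0.217,"dz": 0.114,"rx": -0.007,"ry": -0.026,"rz": -0.021,"claw": 0},
    {"claw": 0},
    {"claw": 0},
    {"claw": 0}
  ]
}}

```text
$.plan[5]: bad value
```

Run:
```python
from h import *
c=viewer.camera("wrist"); save(c,"w1"); W=cloud(c); np.savez("w1.npz",W=W,img=c["img"])
print(telemetry.get_obs()["force"])
for n in ["rack","slot_wide","slot_narrow"]:
    for d in viewer.recognise(n,c)[:2]: print(n,d)
```

```text
[ 1.05137598 -0.22292482 -0.90448771]
rack {'rect': [156.3, 170.1, 339.7, 331.9], 'score': 0.59}
slot_wide {'rect': [158.0, 225.7, 334.6, 330.6], 'score': 0.71}
slot_narrow {'rect': [158.7, 224.0, 335.6, 331.0], 'score': 0.77}
```

View pics/w1.png

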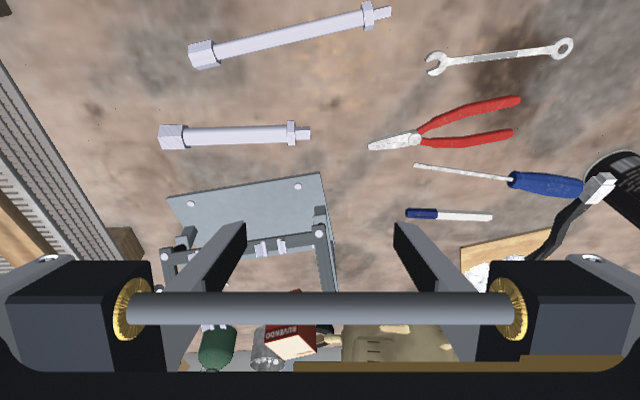

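The view shows the bars at the top left, the rack at (250,250), and the gripper body covering rows above 290. My second move was refused because idle rows need every field, so I'll resend it.

Call:
{"fn": "step_arm", "kwargs": {
  "plan": [
    {"dx": -0.203,"dy": -0.188,"dz": 0.094,"rx": -0.007,"ry": -0.026,"rz": -0.021,"claw": 0},
    {"dx": -0.193,"dy": -0.196,"dz": 0.1,"rx": -0.007,"ry": -0.026,"rz": -0.021,"claw": 0},
    {"dx": -0.182,"dy": -0.203,"dz": 0.105,"rx": -0.007,"ry": -0.026,"rz": -0.021,"claw": 0},
    {"dx": -0.171,"dy": -0.21,"dz": 0.11,"rx": -0.007,"ry": -0.026,"rz": -0.021,"claw": 0},
    {"dx": -0.16,"dy": -0.217,"dz": 0.114,"rx": -0.007,"ry": -0.026,"rz": -0.021,"claw": 0},
    {"dx": 0,"dy": 0,"dz": 0,"rx": 0,"ry": 0,"rz": 0,"claw": 0},
    {"dx": 0,"dy": 0,"dz": 0,"rx": 0,"ry": 0,"rz": 0,"claw": 0}
  ]
}}

```text
time_s: 2.55
ee_pos: [0.5215, 0.2341, 0.2064]
eef_rot: [3.136, 0.627, -2.981]
force: [-0.1, 0.0, -0.4]
grip_width: 0.0939
grip_force: 0.0
```

Run:
```python
from h import *
c=viewer.camera("wrist"); save(c,"w2"); W=cloud(c); np.savez("w2.npz",W=W,img=c["img"])
print(telemetry.get_obs())
for n in ["rack","slot_wide","slot_narrow"]:
    for d in viewer.recognise(n,c)[:2]: print(n,d)
```

```text
{'time_s': 2.6, 'qpos': array([ 0.42345834,  0.09976244,  1.92061459, -0.29386705,  0.52824002,
       -1.10166911]), 'joint_vel': array([ 0.01140964, -0.00346374,  0.00217757, -0.00024119, -0.00518559,
       -0.00483899]), 'tau': array([ -1.02258805, -39.25443649, -33.44876647,  -0.33663629,
        -1.39171902,  -0.08213486]), 'ee_pos': array([0.52131292, 0.23450001, 0.20657778]), 'eef_rot': array([ 3.13555785,  0.62692265, -2.979907  ]), 'force': array([-0.64502272, -0.01650778,  0.3467143 ]), 'moment': array([ 0.05039011,  0.24445252, -0.07522807]), 'grip_force': 0.0, 'grip_width': 0.09351131514774007}
rack {'rect': [201.4, 66.6, 430.4, 242.5], 'score': 0.89}
slot_wide {'rect': [202.4, 133.6, 426.2, 245.4], 'score': 0.62}
slot_narrow {'rect': [202.7, 131.1, 425.5, 243.9], 'score': 0.67}
```

View pics/w2.png

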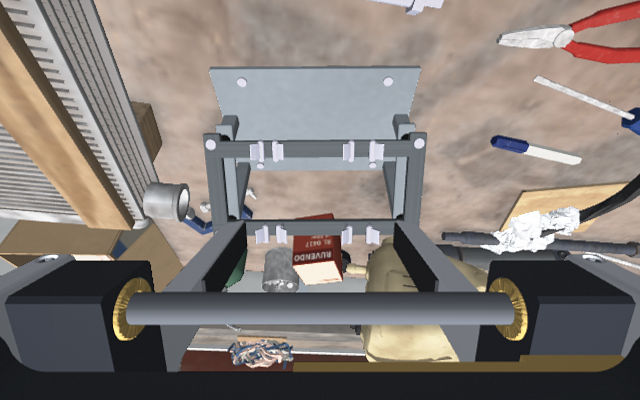

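Both rails show: the lower at row 148 and the upper at row 228. The narrow clips are at columns 258–281 and the wide clips at 350–376. Next I'll fit the plane and the clips.

```bash
cat > rack.py <<'E'
from h import *
def fit(W,roi):
    P=W[roi[1]:roi[3],roi[0]:roi[2]].reshape(-1,3); P=P[np.isfinite(P[:,0])]
    n=np.array([-.569,-.095,.817]); h=P@n
    # rail faces: dominant level
    hist,e=np.histogram(h,np.arange(h.min(),h.max(),.001)); 
    k=np.argmax(np.where((e[:-1]> -.272-.03)&(e[:-1]<-.272+.03),hist,0)); h0=e[k]
    for _ in range(4):
        m=abs(P@n-h0)<.0025; c=P[m].mean(0); n=np.linalg.svd(P[m]-c,full_matrices=False)[2][2]; n*=np.sign(n[2]); h0=c@n
    return n,h0,P,m
E
python3 - <<'E'
from rack import *
d=np.load("w2.npz"); W=d["W"]
n,h0,P,m=fit(W,[200,128,430,245])
x=np.array([1,.166,0]); x-=n*(x@n); 
# in-plane: rail direction: fit using level direction
y=np.cross([0,0,1.],n)*-1; y=np.cross(n,np.array([-n[0],-n[1],0])); y/=np.linalg.norm(y); x=np.cross(y,n)
print("n",n,np.degrees(np.arccos(n[2])),"yaw",np.degrees(np.arctan2(x[1],x[0])),"h0",h0,m.sum(),"x",x,"y",y)
o=P[m].mean(0); print("o",o)
Q=np.stack([(P-o)@x,(P-o)@y,P@n-h0],1)
R=Q[m]; print("rail x hist",np.histogram(R[:,0],np.arange(-.08,.08,.004)))
# rail direction via lower/upper rail edges
for s in (-1,1):
    r=R[(np.sign(R[:,0])==s)&(abs(R[:,1])<.08)]; print(s,np.polyfit(r[:,1],r[:,0],1),np.percentile(r[:,0],[2,98]))
C=Q[(Q[:,2]>.006)&(Q[:,2]<.035)&(abs(Q[:,0])<.07)&(abs(Q[:,1])<.09)]
lab=np.zeros(len(C),int)
import scipy.cluster.hierarchy as H
lab=H.fcluster(H.linkage(C[:,:2],'single'),.006,'distance')
for l in np.unique(lab):
    q=C[lab==l]
    if len(q)>8: print(len(q),q.min(0).round(4),q.max(0).round(4),np.median(q,0).round(4))
E
```

```text
n [-0.56482548 -0.09668887  0.81952635] 34.96259205965628 yaw 9.713943906348335 h0 -0.26957308427409776 7193 x [0.80777634 0.13827808 0.5730415 ] y [-0.16872926  0.98566244  0.        ]
o [0.58280849 0.24153988 0.10123679]
rail x hist (array([  0,   0,   0,   0,   0,   0,   0,   0, 134, 231, 752, 677, 707,
       622, 146, 139, 141, 137, 135, 131, 136, 133, 129, 135, 119, 130,
       128, 120, 123, 327, 635, 475, 389, 262,   0,   0,   0,   0,   0]), array([-8.0000000e-02, -7.6000000e-02, -7.2000000e-02, -6.8000000e-02,
       -6.4000000e-02, -6.0000000e-02, -5.6000000e-02, -5.2000000e-02,
       -4.8000000e-02, -4.4000000e-02, -4.0000000e-02, -3.6000000e-02,
       -3.2000000e-02, -2.8000000e-02, -2.4000000e-02, -2.0000000e-02,
       -1.6000000e-02, -1.2000000e-02, -8.0000000e-03, -4.0000000e-03,
        6.9388939e-17,  4.0000000e-03,  8.0000000e-03,  1.2000000e-02,
        1.6000000e-02,  2.0000000e-02,  2.4000000e-02,  2.8000000e-02,
        3.2000000e-02,  3.6000000e-02,  4.0000000e-02,  4.4000000e-02,
        4.8000000e-02,  5.2000000e-02,  5.6000000e-02,  6.0000000e-02,
        6.4000000e-02,  6.8000000e-02,  7.2000000e-02,  7.6000000e-02]))
-1 [ 0.0044371  -0.03299711] [-0.04032274 -0.02491214]
1 [0.00701354 0.04599883] [0.03931836 0.05462192]
216 [ 0.0375 -0.0572  0.0098] [ 0.0568 -0.0459  0.0225] [ 0.0464 -0.051   0.0162]
184 [ 0.0372 -0.0389  0.0073] [ 0.0565 -0.0278  0.0227] [ 0.0461 -0.0339  0.0161]
193 [0.0374 0.0237 0.0086] [0.0571 0.035  0.0257] [0.0462 0.0298 0.0189]
217 [0.0375 0.0481 0.006 ] [0.0572 0.0592 0.0259] [0.0466 0.0528 0.0188]
219 [-0.0423 -0.0389  0.0082] [-0.0227 -0.0276  0.0222] [-0.0327 -0.0337  0.016 ]
267 [-0.0418 -0.0572  0.0118] [-0.0229 -0.0456  0.0226] [-0.0326 -0.0508  0.0162]
219 [-0.0422  0.0239  0.014 ] [-0.0229  0.0351  0.0262] [-0.0328  0.0302  0.019 ]
271 [-0.0422  0.048   0.0146] [-0.0225  0.0594  0.0256] [-0.0327  0.0531  0.0192]
```

```bash
cat >> h.py <<'E'
n_=np.array([-0.56482548,-0.09668887,0.81952635]); x_=np.array([0.80777634,0.13827808,0.5730415]); y_=np.array([-0.16872926,0.98566244,0])
o_=np.array([0.58280849,0.24153988,0.10123679])+.0067*x_
SW=o_+.0416*y_+.010*n_; SN=o_-.0425*y_+.007*n_
RS=tool(-x_,-n_)
E
python3 - <<'E'
from h import *
print(SW,SN)
plan([.438,.241,.15],tool([-.0177,1,0],[0,0,-1]))
E
```

```text
[0.5755532  0.28250301 0.11327143] [0.59143781 0.19989887 0.11081285]
n 15 turn/row [0.023 0.019 0.07 ] deg 103.2
{"dx":0.066,"dy":0.013,"dz":-0.001,"rx":0.023,"ry":0.019,"rz":0.070,"claw":0},
{"dx":0.067,"dy":0.006,"dz":0.001,"rx":0.023,"ry":0.019,"rz":0.070,"claw":0},
{"dx":0.067,"dy":-0.002,"dz":0.003,"rx":0.023,"ry":0.019,"rz":0.070,"claw":0},
{"dx":0.067,"dy":-0.009,"dz":0.005,"rx":0.023,"ry":0.019,"rz":0.070,"claw":0},
{"dx":0.065,"dy":-0.016,"dz":0.007,"rx":0.023,"ry":0.019,"rz":0.070,"claw":0},
{"dx":0.063,"dy":-0.023,"dz":0.010,"rx":0.023,"ry":0.019,"rz":0.070,"claw":0},
{"dx":0.059,"dy":-0.029,"dz":0.013,"rx":0.023,"ry":0.019,"rz":0.070,"claw":0},
{"dx":0.055,"dy":-0.035,"dz":0.016,"rx":0.023,"ry":0.019,"rz":0.070,"claw":0},
{"dx":0.051,"dy":-0.040,"dz":0.019,"rx":0.023,"ry":0.019,"rz":0.070,"claw":0},
{"dx":0.046,"dy":-0.045,"dz":0.022,"rx":0.023,"ry":0.019,"rz":0.070,"claw":0},
{"dx":0.040,"dy":-0.048,"dz":0.025,"rx":0.023,"ry":0.019,"rz":0.070,"claw":0},
{"dx":0.033,"dy":-0.052,"dz":0.028,"rx":0.023,"ry":0.019,"rz":0.070,"claw":0},
{"dx":0.027,"dy":-0.054,"dz":0.030,"rx":0.023,"ry":0.019,"rz":0.070,"claw":0},
{"dx":0.020,"dy":-0.055,"dz":0.033,"rx":0.023,"ry":0.019,"rz":0.070,"claw":0},
{"dx":0.012,"dy":-0.056,"dz":0.036,"rx":0.023,"ry":0.019,"rz":0.070,"claw":0},
```

Call:
{"fn": "step_arm", "kwargs": {
  "plan": [
    {"dx": 0.066,"dy": 0.013,"dz": -0.001,"rx": 0.023,"ry": 0.019,"rz": 0.07,"claw": 0},
    {"dx": 0.067,"dy": 0.006,"dz": 0.001,"rx": 0.023,"ry": 0.019,"rz": 0.07,"claw": 0},
    {"dx": 0.067,"dy": -0.002,"dz": 0.003,"rx": 0.023,"ry": 0.019,"rz": 0.07,"claw": 0},
    {"dx": 0.067,"dy": -0.009,"dz": 0.005,"rx": 0.023,"ry": 0.019,"rz": 0.07,"claw": 0},
    {"dx": 0.065,"dy": -0.016,"dz": 0.007,"rx": 0.023,"ry": 0.019,"rz": 0.07,"claw": 0},
    {"dx": 0.063,"dy": -0.023,"dz": 0.01,"rx": 0.023,"ry": 0.019,"rz": 0.07,"claw": 0},
    {"dx": 0.059,"dy": -0.029,"dz": 0.013,"rx": 0.023,"ry": 0.019,"rz": 0.07,"claw": 0},
    {"dx": 0.055,"dy": -0.035,"dz": 0.016,"rx": 0.023,"ry": 0.019,"rz": 0.07,"claw": 0},
    {"dx": 0.051,"dy": -0.04,"dz": 0.019,"rx": 0.023,"ry": 0.019,"rz": 0.07,"claw": 0},
    {"dx": 0.046,"dy": -0.045,"dz": 0.022,"rx": 0.023,"ry": 0.019,"rz": 0.07,"claw": 0}
  ]
}}

```text
time_s: 3.75
ee_pos: [0.4657, 0.2385, 0.1683]
eef_rot: [3.008, 0.2, 2.127]
force: [-0.3, -0.7, -0.6]
grip_width: 0.0938
grip_force: 0.0
```

Call:
{"fn": "step_arm", "kwargs": {
  "plan": [
    {"dx": 0.04,"dy": -0.048,"dz": 0.025,"rx": 0.023,"ry": 0.019,"rz": 0.07,"claw": 0},
    {"dx": 0.033,"dy": -0.052,"dz": 0.028,"rx": 0.023,"ry": 0.019,"rz": 0.07,"claw": 0},
    {"dx": 0.027,"dy": -0.054,"dz": 0.03,"rx": 0.023,"ry": 0.019,"rz": 0.07,"claw": 0},
    {"dx": 0.02,"dy": -0.055,"dz": 0.033,"rx": 0.023,"ry": 0.019,"rz": 0.07,"claw": 0},
    {"dx": 0.012,"dy": -0.056,"dz": 0.036,"rx": 0.023,"ry": 0.019,"rz": 0.07,"claw": 0},
    {"dx": 0,"dy": 0,"dz": 0,"rx": 0,"ry": 0,"rz": 0,"claw": 0},
    {"dx": 0,"dy": 0,"dz": 0,"rx": 0,"ry": 0,"rz": 0,"claw": 0}
  ]
}}

```text
time_s: 4.45
ee_pos: [0.4387, 0.2398, 0.1492]
eef_rot: [3.134, 0.01, 1.595]
force: [-0.2, 0.3, 0.1]
grip_width: 0.0941
grip_force: 0.0
```

```bash
cat >> h.py <<'E'
def bars(W,c0,half,lo):
    P=W.reshape(-1,3); P=P[np.isfinite(P[:,0])]; P=P[(P[:,2]>lo)&(P[:,2]<.05)&(np.linalg.norm(P[:,:2]-c0,axis=1)<half+.02)]
    P=P[abs((P[:,0]-c0[0]))<.05]
    l=cv2.fitLine(P[:,:2].astype(np.float32),cv2.DIST_HUBER,0,.01,.01).ravel()
    d=l[:2]*(-1 if l[1]>0 else 1); s=(P[:,:2]-l[2:])@d; e=np.percentile(s,[.3,99.7])
    mid=l[2:]+d*e.mean(); print(len(P),"d",d,"len",e[1]-e[0],"mid",mid,"z95",np.percentile(P[:,2],95)); return mid,d
E
python3 - <<'E'
from h import *
o=telemetry.get_obs(); print(o["ee_pos"],o["eef_rot"],o["qpos"])
c=viewer.camera("wrist"); W=cloud(c); save(c,"w3")
m,d=bars(W,[.438,.241],.084,.006)
t,e=bars(W,[.337,.307],.097,.005)
plan([*m,.0195],tool([*-d,0],[0,0,-1]))
E
```

```text
[0.43873903 0.23979035 0.14917658] [3.13377401 0.01040642 1.59490654] [ 0.43335628  0.26428461  1.74720681 -0.01401519  1.12710685  0.41520288]
3463 d [ 0.01356723 -0.999908  ] len 0.16658248259868053 mid [0.43883327 0.24049361] z95 0.027961963085329968
3457 d [ 0.20473555 -0.97881734] len 0.19213509435586368 mid [0.33897221 0.30663963] z95 0.021844972654079368
n 5 turn/row [0.001 0.001 0.001] deg 1.0
{"dx":0.004,"dy":-0.002,"dz":0.260,"rx":0.001,"ry":0.001,"rz":0.001,"claw":0},
{"dx":0.003,"dy":-0.001,"dz":0.260,"rx":0.001,"ry":0.001,"rz":0.001,"claw":0},
{"dx":0.003,"dy":-0.001,"dz":0.260,"rx":0.001,"ry":0.001,"rz":0.001,"claw":0},
{"dx":0.002,"dy":-0.001,"dz":0.260,"rx":0.001,"ry":0.001,"rz":0.001,"claw":0},
{"dx":0.002,"dy":-0.000,"dz":0.260,"rx":0.001,"ry":0.001,"rz":0.001,"claw":0},
```

View pics/w3.png

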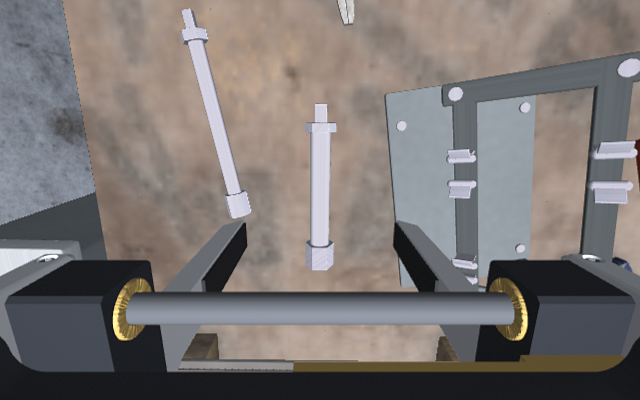

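Call:
{"fn": "step_arm", "kwargs": {
  "plan": [
    {"dx": 0.004,"dy": -0.002,"dz": 0.26,"rx": 0.001,"ry": 0.001,"rz": 0.001,"claw": 0.35},
    {"dx": 0.003,"dy": -0.001,"dz": 0.26,"rx": 0.001,"ry": 0.001,"rz": 0.001,"claw": 0.35},
    {"dx": 0.003,"dy": -0.001,"dz": 0.26,"rx": 0.001,"ry": 0.001,"rz": 0.001,"claw": 0.35},
    {"dx": 0.002,"dy": -0.001,"dz": 0.26,"rx": 0.001,"ry": 0.001,"rz": 0.001,"claw": 0.35},
    {"dx": 0.002,"dy": 0,"dz": 0.25,"rx": 0.001,"ry": 0.001,"rz": 0.001,"claw": 0.35},
    {"dx": 0,"dy": 0,"dz": 0,"rx": 0,"ry": 0,"rz": 0,"claw": 0.35},
    {"dx": 0,"dy": 0,"dz": 0,"rx": 0,"ry": 0,"rz": 0,"claw": 0.35}
  ],
  "grip_force": 60
}}

```text
time_s: 5.2
ee_pos: [0.4387, 0.2404, 0.02]
eef_rot: [-3.141, 0.002, 1.586]
force: [-0.2, -0.2, -0.0]
grip_width: 0.0611
grip_force: 0.0
```

Call:
{"fn": "step_arm", "kwargs": {
  "plan": [
    {"dx": 0,"dy": 0,"dz": 0,"rx": 0,"ry": 0,"rz": 0,"claw": 1},
    {"dx": 0,"dy": 0,"dz": 0,"rx": 0,"ry": 0,"rz": 0,"claw": 1},
    {"dx": 0,"dy": 0,"dz": 0,"rx": 0,"ry": 0,"rz": 0,"claw": 1},
    {"dx": 0,"dy": 0,"dz": 0,"rx": 0,"ry": 0,"rz": 0,"claw": 1},
    {"dx": 0,"dy": 0,"dz": 0,"rx": 0,"ry": 0,"rz": 0,"claw": 1},
    {"dx": 0,"dy": 0,"dz": 0,"rx": 0,"ry": 0,"rz": 0,"claw": 1}
  ],
  "grip_force": 60
}}

```text
time_s: 5.8
ee_pos: [0.4388, 0.2401, 0.0201]
eef_rot: [-3.141, 0.002, 1.584]
force: [0.4, 0.5, 0.6]
grip_width: 0.0186
grip_force: 60.0
```

Run:
```python
from h import *
o=telemetry.get_obs(); R=Ro.from_euler('xyz',o["eef_rot"]).as_matrix()
plan(SW+.0665*n_,RS,claw=1,start=([.41,.241,.20],R))
```

```text
n 15 turn/row [-0.022 -0.019 -0.071] deg 103.4
{"dx":0.022,"dy":0.086,"dz":0.021,"rx":-0.022,"ry":-0.019,"rz":-0.071,"claw":1},
{"dx":0.013,"dy":0.087,"dz":0.024,"rx":-0.022,"ry":-0.019,"rz":-0.071,"claw":1},
{"dx":0.004,"dy":0.087,"dz":0.027,"rx":-0.022,"ry":-0.019,"rz":-0.071,"claw":1},
{"dx":-0.004,"dy":0.086,"dz":0.030,"rx":-0.022,"ry":-0.019,"rz":-0.071,"claw":1},
{"dx":-0.013,"dy":0.084,"dz":0.033,"rx":-0.022,"ry":-0.019,"rz":-0.071,"claw":1},
{"dx":-0.021,"dy":0.081,"dz":0.036,"rx":-0.022,"ry":-0.019,"rz":-0.071,"claw":1},
{"dx":-0.029,"dy":0.077,"dz":0.040,"rx":-0.022,"ry":-0.019,"rz":-0.071,"claw":1},
{"dx":-0.036,"dy":0.072,"dz":0.043,"rx":-0.022,"ry":-0.019,"rz":-0.071,"claw":1},
{"dx":-0.042,"dy":0.066,"dz":0.047,"rx":-0.022,"ry":-0.019,"rz":-0.071,"claw":1},
{"dx":-0.047,"dy":0.059,"dz":0.051,"rx":-0.022,"ry":-0.019,"rz":-0.071,"claw":1},
{"dx":-0.052,"dy":0.052,"dz":0.054,"rx":-0.022,"ry":-0.019,"rz":-0.071,"claw":1},
{"dx":-0.056,"dy":0.044,"dz":0.057,"rx":-0.022,"ry":-0.019,"rz":-0.071,"claw":1},
{"dx":-0.058,"dy":0.035,"dz":0.060,"rx":-0.022,"ry":-0.019,"rz":-0.071,"claw":1},
{"dx":-0.060,"dy":0.027,"dz":0.063,"rx":-0.022,"ry":-0.019,"rz":-0.071,"claw":1},
{"dx":-0.060,"dy":0.018,"dz":0.066,"rx":-0.022,"ry":-0.019,"rz":-0.071,"claw":1},
```

Call:
{"fn": "step_arm", "kwargs": {
  "plan": [
    {"dx": 0,"dy": 0,"dz": -0.2,"rx": 0,"ry": 0,"rz": 0,"claw": 1},
    {"dx": 0,"dy": 0,"dz": -0.4,"rx": 0,"ry": 0,"rz": 0,"claw": 1},
    {"dx": 0,"dy": -0.1,"dz": -0.4,"rx": 0,"ry": 0,"rz": 0,"claw": 1},
    {"dx": 0,"dy": -0.1,"dz": -0.4,"rx": 0,"ry": 0,"rz": 0,"claw": 1},
    {"dx": 0,"dy": -0.09,"dz": -0.4,"rx": 0,"ry": 0,"rz": 0,"claw": 1}
  ]
}}

```text
time_s: 6.3
ee_pos: [0.4091, 0.2398, 0.2014]
eef_rot: [-3.14, 0.002, 1.584]
force: [0.5, 0.3, -2.4]
grip_width: 0.0183
grip_force: 60.0
```

Call:
{"fn": "step_arm", "kwargs": {
  "plan": [
    {"dx": 0.022,"dy": 0.086,"dz": 0.021,"rx": -0.022,"ry": -0.019,"rz": -0.071,"claw": 1},
    {"dx": 0.013,"dy": 0.087,"dz": 0.024,"rx": -0.022,"ry": -0.019,"rz": -0.071,"claw": 1},
    {"dx": 0.004,"dy": 0.087,"dz": 0.027,"rx": -0.022,"ry": -0.019,"rz": -0.071,"claw": 1},
    {"dx": -0.004,"dy": 0.086,"dz": 0.03,"rx": -0.022,"ry": -0.019,"rz": -0.071,"claw": 1},
    {"dx": -0.013,"dy": 0.084,"dz": 0.033,"rx": -0.022,"ry": -0.019,"rz": -0.071,"claw": 1},
    {"dx": -0.021,"dy": 0.081,"dz": 0.036,"rx": -0.022,"ry": -0.019,"rz": -0.071,"claw": 1},
    {"dx": -0.029,"dy": 0.077,"dz": 0.04,"rx": -0.022,"ry": -0.019,"rz": -0.071,"claw": 1},
    {"dx": -0.036,"dy": 0.072,"dz": 0.043,"rx": -0.022,"ry": -0.019,"rz": -0.071,"claw": 1},
    {"dx": -0.042,"dy": 0.066,"dz": 0.047,"rx": -0.022,"ry": -0.019,"rz": -0.071,"claw": 1},
    {"dx": -0.047,"dy": 0.059,"dz": 0.051,"rx": -0.022,"ry": -0.019,"rz": -0.071,"claw": 1}
  ]
}}

```text
time_s: 7.3
ee_pos: [0.4953, 0.2635, 0.1779]
eef_rot: [3.013, 0.415, 2.696]
force: [0.1, 0.4, -2.6]
grip_width: 0.0185
grip_force: 60.0
```

Call:
{"fn": "step_arm", "kwargs": {
  "plan": [
    {"dx": -0.052,"dy": 0.052,"dz": 0.054,"rx": -0.022,"ry": -0.019,"rz": -0.071,"claw": 1},
    {"dx": -0.056,"dy": 0.044,"dz": 0.057,"rx": -0.022,"ry": -0.019,"rz": -0.071,"claw": 1},
    {"dx": -0.058,"dy": 0.035,"dz": 0.06,"rx": -0.022,"ry": -0.019,"rz": -0.071,"claw": 1},
    {"dx": -0.06,"dy": 0.027,"dz": 0.063,"rx": -0.022,"ry": -0.019,"rz": -0.071,"claw": 1},
    {"dx": -0.06,"dy": 0.018,"dz": 0.066,"rx": -0.022,"ry": -0.019,"rz": -0.071,"claw": 1},
    {"dx": 0,"dy": 0,"dz": 0,"rx": 0,"ry": 0,"rz": 0,"claw": 1},
    {"dx": 0,"dy": 0,"dz": 0,"rx": 0,"ry": 0,"rz": 0,"claw": 1}
  ]
}}

```text
time_s: 8.0
ee_pos: [0.5376, 0.2749, 0.167]
eef_rot: [-3.136, 0.602, -2.97]
force: [-0.7, -0.2, -2.1]
grip_width: 0.0188
grip_force: 60.0
```

```bash
cat >> h.py <<'E'
def tcoords(W):
    o=telemetry.get_obs(); R=Ro.from_euler('xyz',o["eef_rot"]).as_matrix()
    return (W-o["ee_pos"])@R
def hand(W,r,half):
    "bar in hand, tool coords: points near the tool x axis"
    T=tcoords(W).reshape(-1,3); T=T[np.isfinite(T[:,0])]
    m=(abs(T[:,1])<.025)&(abs(T[:,2]-.007)<.03)&(abs(T[:,0])<.14); return T[m]
E
python3 - <<'E'
from h import *
o=telemetry.get_obs(); print(o["ee_pos"],o["eef_rot"],o["force"],o["moment"])
R=Ro.from_euler('xyz',o["eef_rot"]).as_matrix(); print("rot err",(Ro.from_matrix(RS).inv()*Ro.from_matrix(R)).as_rotvec(),"in slot",[ (o["ee_pos"]-SW)@v for v in (x_,y_,n_)])
c=viewer.camera("wrist"); W=cloud(c); save(c,"w4")
T=hand(W,.01,.084)
for a in np.arange(-.1,.1,.01):
    t=T[(T[:,0]>a)&(T[:,0]<a+.01)]
    if len(t)>5: print(round(a,3),len(t),"y",t[:,1].min().round(4),t[:,1].max().round(4),"ztop",np.percentile(t[:,2],3).round(4),"x",t[:,0].max().round(4))
plan(SW+.0665*n_,RS,claw=1)
E
```

```text
[0.53755745 0.27488317 0.16702759] [-3.13588518  0.60165797 -2.96964178] [-0.6697938  -0.18029732 -2.10316487] [-0.06203403  0.45632031  0.02082576]
rot err [ 0.00433453  0.00854869 -0.00200582] in slot [np.float64(-0.0009412170660234101), np.float64(-0.0010996001777788767), np.float64(0.06625230773094504)]
-0.09 43 y -0.0141 0.0156 ztop -0.0012 x -0.08
-0.08 420 y -0.0147 0.0155 ztop -0.0079 x -0.07
-0.07 598 y -0.0145 0.0153 ztop -0.0082 x -0.06
-0.06 613 y -0.0144 0.0158 ztop -0.0077 x -0.0505
-0.04 26 y -0.0094 0.0101 ztop -0.001 x -0.0301
-0.03 443 y -0.0093 0.0101 ztop -0.0047 x -0.02
-0.02 486 y -0.0091 0.01 ztop -0.0046 x -0.01
-0.01 556 y -0.0089 0.0098 ztop -0.0181 x -0.0
-0.0 1563 y -0.021 0.022 ztop -0.022 x 0.01
0.01 597 y -0.0195 0.0213 ztop -0.012 x 0.02
0.02 583 y -0.0091 0.01 ztop -0.005 x 0.03
0.03 605 y -0.0097 0.0099 ztop -0.005 x 0.04
0.04 634 y -0.0095 0.0098 ztop -0.0051 x 0.0499
0.05 729 y -0.0148 0.0152 ztop -0.0086 x 0.06
0.06 902 y -0.0147 0.0151 ztop -0.009 x 0.0699
0.07 457 y -0.0056 0.0061 ztop -0.0018 x 0.08
0.08 138 y -0.0055 0.006 ztop -0.0019 x 0.083
n 1 turn/row [-0.003 -0.005  0.001] deg 0.5
{"dx":-0.007,"dy":0.009,"dz":-0.001,"rx":-0.003,"ry":-0.005,"rz":0.001,"claw":1},
```

View pics/w4.png

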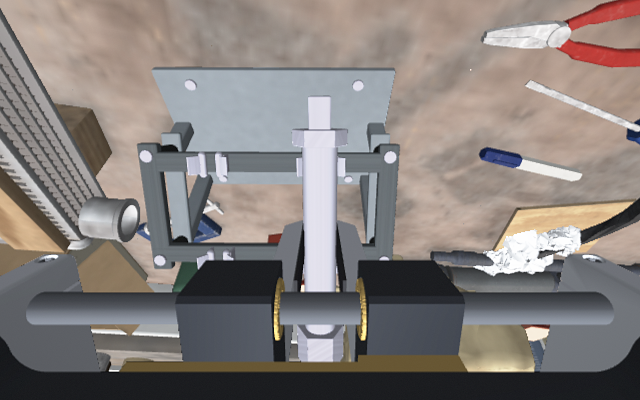

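The bar is centred in the pads with its tail up-image and its head at the lower end of the picture (up slope), lined up over the wide clips near columns 320–325. I'll apply the small correction and approach.

Call:
{"fn": "step_arm", "kwargs": {
  "plan": [
    {"dx": -0.007,"dy": 0.009,"dz": 0,"rx": -0.003,"ry": -0.005,"rz": 0.001,"claw": 1},
    {"dx": 0,"dy": 0,"dz": 0.12,"rx": 0,"ry": 0,"rz": 0,"claw": 1},
    {"dx": 0,"dy": 0,"dz": 0.12,"rx": 0,"ry": 0,"rz": 0,"claw": 1},
    {"dx": 0,"dy": 0,"dz": 0.1,"rx": 0,"ry": 0,"rz": 0,"claw": 1},
    {"dx": 0,"dy": 0,"dz": 0.06,"rx": 0,"ry": 0,"rz": 0,"claw": 1},
    {"dx": 0,"dy": 0,"dz": 0,"rx": 0,"ry": 0,"rz": 0,"claw": 1},
    {"dx": 0,"dy": 0,"dz": 0,"rx": 0,"ry": 0,"rz": 0,"claw": 1}
  ]
}}

```text
time_s: 8.75
ee_pos: [0.5609, 0.2801, 0.1348]
eef_rot: [-3.14, 0.611, -2.967]
force: [1.5, 0.4, -2.2]
grip_width: 0.0188
grip_force: 60.0
```

```bash
cat > st.py <<'E'
from h import *
import sys
S={"w":SW,"n":SN}[sys.argv[1]]; o=telemetry.get_obs(); R=Ro.from_euler('xyz',o["eef_rot"])
print("rotvec err",(Ro.from_matrix(RS).inv()*R).as_rotvec().round(4),"TCP slot xyz mm",[round(1e3*float((o["ee_pos"]-S)@v),2) for v in (x_,y_,n_)],"F slot",[round(float(o["force"]@v),2) for v in (x_,y_,n_)],"M slot",[round(float(o["moment"]@v),2) for v in (x_,y_,n_)],o["grip_width"],o["time_s"])
E
python3 st.py w
```

```text
rotvec err [-0.0016 -0.0007 -0.0039] TCP slot xyz mm [0.2, 0.1, 26.14] F slot [0.02, 0.09, -2.68] M slot [0.01, 0.43, -0.05] 0.018830822064897237 8.75
```

Call:
{"fn": "step_arm", "kwargs": {
  "plan": [
    {"dx": 0,"dy": 0,"dz": 0.03,"rx": 0,"ry": 0,"rz": 0,"claw": 1},
    {"dx": 0,"dy": 0,"dz": 0.03,"rx": 0,"ry": 0,"rz": 0,"claw": 1},
    {"dx": 0,"dy": 0,"dz": 0.03,"rx": 0,"ry": 0,"rz": 0,"claw": 1},
    {"dx": 0,"dy": 0,"dz": 0.03,"rx": 0,"ry": 0,"rz": 0,"claw": 1},
    {"dx": 0,"dy": 0,"dz": 0.03,"rx": 0,"ry": 0,"rz": 0,"claw": 1},
    {"dx": 0,"dy": 0,"dz": 0,"rx": 0,"ry": 0,"rz": 0,"claw": 1},
    {"dx": 0,"dy": 0,"dz": 0,"rx": 0,"ry": 0,"rz": 0,"claw": 1}
  ]
}}

```text
time_s: 9.45
ee_pos: [0.5696, 0.2814, 0.123]
eef_rot: [-3.14, 0.612, -2.967]
force: [-5.9, -6.1, 6.2]
grip_width: 0.0185
grip_force: 60.0
```

```bash
python3 st.py w
```

```text
rotvec err [-0.0013 -0.0014 -0.0038] TCP slot xyz mm [0.63, -0.12, 11.48] F slot [-2.07, -4.98, 8.99] M slot [-0.68, 0.57, -0.05] 0.018477780819296737 9.45
```

Call:
{"fn": "step_arm", "kwargs": {
  "plan": [
    {"dx": 0.003,"dy": -0.006,"dz": 0,"rx": 0,"ry": 0,"rz": 0,"claw": 1},
    {"dx": 0.003,"dy": -0.006,"dz": 0,"rx": 0,"ry": 0,"rz": 0,"claw": 1},
    {"dx": 0,"dy": 0,"dz": 0.01,"rx": 0,"ry": 0,"rz": 0,"claw": 1},
    {"dx": 0,"dy": 0,"dz": 0,"rx": 0,"ry": 0,"rz": 0,"claw": 1}
  ]
}}

```text
time_s: 9.85
ee_pos: [0.5701, 0.2808, 0.1224]
eef_rot: [-3.141, 0.613, -2.967]
force: [-5.7, -1.8, 6.9]
grip_width: 0.0186
grip_force: 60.0
```

```bash
python3 st.py w
```

```text
rotvec err [-0.0023 -0.0027 -0.0038] TCP slot xyz mm [0.55, -0.78, 10.71] F slot [-0.91, -0.81, 9.03] M slot [-0.12, 0.38, -0.08] 0.018560557213214174 9.85
```

Call:
{"fn": "step_arm", "kwargs": {
  "plan": [
    {"dx": 0,"dy": -0.002,"dz": 0.015,"rx": 0,"ry": 0,"rz": 0,"claw": 1},
    {"dx": 0,"dy": 0,"dz": 0.015,"rx": 0,"ry": 0,"rz": 0,"claw": 1},
    {"dx": 0,"dy": 0,"dz": 0,"rx": 0,"ry": 0,"rz": 0,"claw": 1}
  ]
}}

```text
time_s: 10.15
ee_pos: [0.5718, 0.2809, 0.1199]
eef_rot: [-3.141, 0.613, -2.967]
force: [-7.2, -1.0, 7.7]
grip_width: 0.0186
grip_force: 60.0
```

```bash
python3 st.py w
```

```text
rotvec err [-0.0024 -0.0027 -0.0039] TCP slot xyz mm [0.56, -0.9, 7.74] F slot [-1.55, 0.26, 10.44] M slot [0.04, 0.48, -0.08] 0.018594249853665236 10.15
```

Call:
{"fn": "step_arm", "kwargs": {
  "plan": [
    {"dx": 0,"dy": 0,"dz": 0.015,"rx": 0,"ry": 0,"rz": 0,"claw": 1},
    {"dx": 0,"dy": 0,"dz": 0.015,"rx": 0,"ry": 0,"rz": 0,"claw": 1},
    {"dx": 0,"dy": 0,"dz": 0,"rx": 0,"ry": 0,"rz": 0,"claw": 1}
  ]
}}

```text
time_s: 10.45
ee_pos: [0.5735, 0.2813, 0.1176]
eef_rot: [-3.141, 0.613, -2.967]
force: [-7.5, -1.5, 8.0]
grip_width: 0.0186
grip_force: 60.0
```

```bash
python3 st.py w
```

```text
rotvec err [-0.0025 -0.0029 -0.0039] TCP slot xyz mm [0.64, -0.85, 4.82] F slot [-1.73, -0.16, 10.93] M slot [0.01, 0.54, -0.03] 0.018609628826953828 10.45
```

Call:
{"fn": "step_arm", "kwargs": {
  "plan": [
    {"dx": 0,"dy": 0,"dz": 0.015,"rx": 0,"ry": 0,"rz": 0,"claw": 1},
    {"dx": 0,"dy": 0,"dz": 0.01,"rx": 0,"ry": 0,"rz": 0,"claw": 1},
    {"dx": 0,"dy": 0,"dz": 0,"rx": 0,"ry": 0,"rz": 0,"claw": 1}
  ]
}}

```text
time_s: 10.75
ee_pos: [0.5749, 0.2815, 0.1156]
eef_rot: [-3.141, 0.613, -2.967]
force: [-7.5, -1.9, 9.9]
grip_width: 0.0183
grip_force: 60.0
```

```bash
python3 st.py w
```

```text
rotvec err [-0.0025 -0.003  -0.0038] TCP slot xyz mm [0.72, -0.84, 2.4] F slot [-0.67, -0.56, 12.54] M slot [-0.03, 0.51, -0.1] 0.01826296531602289 10.75
```

```bash
cat > sink.py <<'E'
from rack import *
def sink():
    c=viewer.camera("wrist"); W=cloud(c); P=W.reshape(-1,3); P=P[np.isfinite(P[:,0])]
    q=np.stack([(P-o_)@v for v in (x_,y_,n_)],1)
    # lower rail faces away from clips
    out=[]
    for a,b in ((-.02,.02),(-.08,-.065),(.068,.08)):
        m=(abs(q[:,0]+.04)<.006)&(q[:,1]>a)&(q[:,1]<b)&(abs(q[:,2]+.012)<.025); out.append((int(m.sum()),round(float(np.median(q[m,2]))*1e3,1) if m.sum() else None))
    print("rail z (lower) mid/narrow end/wide end",out)
    for nm,(yc,xs) in {"lower":(0,(-.05,-.03)),"upper":(0,(.03,.05))}.items(): pass
    return c,W,q
E
python3 - <<'E'
from sink import *
c,W,q=sink(); save(c,"w5")
T=tcoords(W).reshape(-1,3); t=T[np.isfinite(T[:,0])&(abs(T[:,1])<.004)&(abs(T[:,0]-.025)<.006)&(abs(T[:,2])<.02)]; print("bar top at tool z",np.percentile(t[:,2],5),len(t))
m=(abs(q[:,0]-.04)<.006)&(q[:,1]>-.02)&(q[:,1]<.02)&(abs(q[:,2]+.012)<.02); print("upper rail",m.sum(),np.median(q[m,2]))
E
```

```text
rail z (lower) mid/narrow end/wide end [(1155, -13.6), (328, -13.6), (347, -13.7)]
bar top at tool z -0.005113780483383762 291
upper rail 0 nan
  return _methods._mean(a, axis=axis, dtype=dtype,
  ret = ret.dtype.type(ret / rcount)
```

Call:
{"fn": "step_arm", "kwargs": {
  "plan": [
    {"dx": 0,"dy": 0,"dz": 0.015,"rx": 0,"ry": 0,"rz": 0,"claw": 1},
    {"dx": 0,"dy": 0,"dz": 0.015,"rx": 0,"ry": 0,"rz": 0,"claw": 1},
    {"dx": 0,"dy": 0,"dz": 0,"rx": 0,"ry": 0,"rz": 0,"claw": 1}
  ]
}}

```text
time_s: 11.1
ee_pos: [0.5768, 0.2817, 0.113]
eef_rot: [-3.141, 0.613, -2.967]
force: [-2.8, -2.4, 6.7]
grip_width: 0.0186
grip_force: 59.8
```

```bash
python3 st.py w; python3 -c "
from sink import *
sink()"
```

```text
rotvec err [-0.0022 -0.0029 -0.0045] TCP slot xyz mm [0.71, -1.0, -0.83] F slot [1.28, -1.86, 7.28] M slot [-0.2, 0.28, 0.28] 0.018555941182513247 11.1
rail z (lower) mid/narrow end/wide end [(1256, -5.5), (367, -5.5), (399, -5.7)]
```

Call:
{"fn": "step_arm", "kwargs": {
  "plan": [
    {"dx": 0,"dy": 0,"dz": -0.02,"rx": 0,"ry": 0,"rz": 0,"claw": 1},
    {"dx": 0,"dy": 0,"dz": -0.02,"rx": 0,"ry": 0,"rz": 0,"claw": 0.5},
    {"dx": 0,"dy": 0,"dz": 0,"rx": 0,"ry": 0,"rz": 0,"claw": 0.5},
    {"dx": 0,"dy": 0,"dz": 0,"rx": 0,"ry": 0,"rz": 0,"claw": 0.5},
    {"dx": 0,"dy": 0,"dz": 0,"rx": 0,"ry": 0,"rz": 0,"claw": 0.5},
    {"dx": 0,"dy": 0,"dz": -0.2,"rx": 0,"ry": 0,"rz": 0,"claw": 0.5},
    {"dx": 0,"dy": 0,"dz": -0.3,"rx": 0,"ry": 0,"rz": 0,"claw": 0.5},
    {"dx": 0,"dy": 0,"dz": -0.35,"rx": 0,"ry": 0,"rz": 0,"claw": 0.5},
    {"dx": 0,"dy": 0,"dz": -0.35,"rx": 0,"ry": 0,"rz": 0,"claw": 0.5},
    {"dx": 0,"dy": 0,"dz": 0,"rx": 0,"ry": 0,"rz": 0,"claw": 0.5}
  ]
}}

```text
time_s: 12.15
ee_pos: [0.5057, 0.2697, 0.2176]
eef_rot: [3.14, 0.616, -2.968]
force: [0.7, 0.3, 0.0]
grip_width: 0.0473
grip_force: 0.0
```

```bash
python3 st.py w
python3 - <<'E'
from sink import *
c,W,q=sink(); save(c,"w6")
s=q-np.array([0,.0416,.010])
m=(abs(s[:,1])<.02)&(abs(s[:,2])<.025)&(abs(s[:,0])<.12); s=s[m]
for a in np.arange(-.1,.1,.01):
    t=s[(s[:,0]>a)&(s[:,0]<a+.01)&(s[:,2]>-.008)]
    if len(t)>5: print(round(a,2),len(t),"y",t[:,1].min().round(4),t[:,1].max().round(4),"ztop",np.percentile(t[abs(t[:,1])<.004,2],90).round(4) if (abs(t[:,1])<.004).any() else None,t[:,0].min().round(4),t[:,0].max().round(4))
o=telemetry.get_obs(); R=Ro.from_euler('xyz',o["eef_rot"]).as_matrix()
d=np.array([.2047,-.9788,0])
plan([.339,.3066,.13],tool(-d,[0,0,-1]),claw=.35)
E
```

```text
rotvec err [-0.0038 -0.0062 -0.0035] TCP slot xyz mm [1.63, -0.84, 126.22] F slot [0.57, 0.14, -0.38] M slot [0.04, 0.28, -0.04] 0.04728199093773086 12.15
rail z (lower) mid/narrow end/wide end [(475, -1.9), (176, -1.8), (146, -2.0)]
-0.09 64 y -0.0065 0.0044 ztop 0.0048 -0.0839 -0.0804
-0.08 143 y -0.0065 0.0045 ztop 0.0049 -0.0796 -0.0707
-0.07 326 y -0.0161 0.0141 ztop 0.0123 -0.0698 -0.06
-0.06 245 y -0.0161 0.0141 ztop 0.011 -0.06 -0.05
-0.05 429 y -0.0199 0.0194 ztop 0.0086 -0.05 -0.04
-0.04 395 y -0.0194 0.0185 ztop 0.0084 -0.04 -0.03
-0.03 221 y -0.0106 0.0089 ztop 0.0084 -0.0299 -0.02
-0.02 211 y -0.0106 0.009 ztop 0.0086 -0.0199 -0.0101
-0.01 204 y -0.0107 0.0091 ztop 0.0085 -0.0098 -0.0001
-0.0 197 y -0.0108 0.0082 ztop 0.0083 0.0 0.01
0.01 194 y -0.0108 0.0083 ztop 0.0085 0.01 0.0199
0.02 195 y -0.0128 0.0122 ztop 0.0086 0.02 0.0299
0.03 372 y -0.0194 0.019 ztop 0.0082 0.03 0.0399
0.04 307 y -0.0195 0.019 ztop 0.0083 0.04 0.05
0.05 271 y -0.0162 0.014 ztop 0.0113 0.0501 0.0599
0.06 264 y -0.0163 0.0141 ztop 0.0123 0.06 0.0699
0.07 249 y -0.0154 0.0142 ztop 0.0119 0.07 0.0
[... 543 characters left out ...]
x":0.021,"ry":0.022,"rz":0.068,"claw":0.35},
{"dx":0.130,"dy":-0.039,"dz":0.012,"rx":0.021,"ry":0.022,"rz":0.068,"claw":0.35},
{"dx":0.125,"dy":-0.052,"dz":0.018,"rx":0.021,"ry":0.022,"rz":0.068,"claw":0.35},
{"dx":0.118,"dy":-0.064,"dz":0.024,"rx":0.021,"ry":0.022,"rz":0.068,"claw":0.35},
{"dx":0.110,"dy":-0.076,"dz":0.031,"rx":0.021,"ry":0.022,"rz":0.068,"claw":0.35},
{"dx":0.100,"dy":-0.086,"dz":0.037,"rx":0.021,"ry":0.022,"rz":0.068,"claw":0.35},
{"dx":0.089,"dy":-0.094,"dz":0.043,"rx":0.021,"ry":0.022,"rz":0.068,"claw":0.35},
{"dx":0.077,"dy":-0.102,"dz":0.049,"rx":0.021,"ry":0.022,"rz":0.068,"claw":0.35},
{"dx":0.064,"dy":-0.107,"dz":0.055,"rx":0.021,"ry":0.022,"rz":0.068,"claw":0.35},
```

View pics/w6.png

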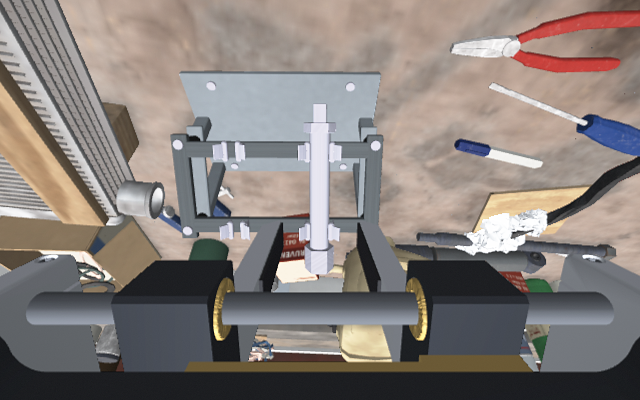

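The thick bar sits parallel in both wide clips (shank at column 318, rows 130–250) and is fully home. Next is the thin bar.

Call:
{"fn": "step_arm", "kwargs": {
  "plan": [
    {"dx": 0.128,"dy": 0.047,"dz": -0.015,"rx": 0.021,"ry": 0.022,"rz": 0.068,"claw": 0.35},
    {"dx": 0.132,"dy": 0.033,"dz": -0.012,"rx": 0.021,"ry": 0.022,"rz": 0.068,"claw": 0.35},
    {"dx": 0.135,"dy": 0.018,"dz": -0.008,"rx": 0.021,"ry": 0.022,"rz": 0.068,"claw": 0.35},
    {"dx": 0.137,"dy": 0.003,"dz": -0.004,"rx": 0.021,"ry": 0.022,"rz": 0.068,"claw": 0.35},
    {"dx": 0.136,"dy": -0.011,"dz": 0.001,"rx": 0.021,"ry": 0.022,"rz": 0.068,"claw": 0.35},
    {"dx": 0.134,"dy": -0.025,"dz": 0.006,"rx": 0.021,"ry": 0.022,"rz": 0.068,"claw": 0.35},
    {"dx": 0.13,"dy": -0.039,"dz": 0.012,"rx": 0.021,"ry": 0.022,"rz": 0.068,"claw": 0.35},
    {"dx": 0.125,"dy": -0.052,"dz": 0.018,"rx": 0.021,"ry": 0.022,"rz": 0.068,"claw": 0.35},
    {"dx": 0.118,"dy": -0.064,"dz": 0.024,"rx": 0.021,"ry": 0.022,"rz": 0.068,"claw": 0.35},
    {"dx": 0.11,"dy": -0.076,"dz": 0.031,"rx": 0.021,"ry": 0.022,"rz": 0.068,"claw": 0.35}
  ]
}}

```text
time_s: 13.2
ee_pos: [0.3864, 0.2962, 0.1512]
eef_rot: [3.037, 0.158, 2.185]
force: [0.1, 0.6, -0.8]
grip_width: 0.0612
grip_force: 0.0
```

Call:
{"fn": "step_arm", "kwargs": {
  "plan": [
    {"dx": 0.1,"dy": -0.086,"dz": 0.037,"rx": 0.021,"ry": 0.022,"rz": 0.068,"claw": 0.35},
    {"dx": 0.089,"dy": -0.094,"dz": 0.043,"rx": 0.021,"ry": 0.022,"rz": 0.068,"claw": 0.35},
    {"dx": 0.077,"dy": -0.102,"dz": 0.049,"rx": 0.021,"ry": 0.022,"rz": 0.068,"claw": 0.35},
    {"dx": 0.064,"dy": -0.107,"dz": 0.055,"rx": 0.021,"ry": 0.022,"rz": 0.068,"claw": 0.35},
    {"dx": 0,"dy": 0,"dz": 0,"rx": 0,"ry": 0,"rz": 0,"claw": 0.35},
    {"dx": 0,"dy": 0,"dz": 0,"rx": 0,"ry": 0,"rz": 0,"claw": 0.35}
  ]
}}

```text
time_s: 13.8
ee_pos: [0.3395, 0.3069, 0.1278]
eef_rot: [3.136, -0.004, 1.773]
force: [-0.0, 0.6, 0.6]
grip_width: 0.0613
grip_force: 0.0
```

Run:
```python
from h import *
c=viewer.camera("wrist"); W=cloud(c)
t,d=bars(W,[.338,.3066],.097,.005)
plan([*t,.0195],tool([*-d,0],[0,0,-1]),claw=.35)
```

```text
3131 d [ 0.19874166 -0.98005193] len 0.19213524047885946 mid [0.33660626 0.30649414] z95 0.02208095236221909
n 4 turn/row [ 0.001 -0.001  0.   ] deg 0.4
{"dx":-0.001,"dy":-0.009,"dz":0.271,"rx":0.001,"ry":-0.001,"rz":0.000,"claw":0.35},
{"dx":-0.001,"dy":-0.009,"dz":0.271,"rx":0.001,"ry":-0.001,"rz":0.000,"claw":0.35},
{"dx":-0.000,"dy":-0.008,"dz":0.271,"rx":0.001,"ry":-0.001,"rz":0.000,"claw":0.35},
{"dx":-0.000,"dy":-0.008,"dz":0.271,"rx":0.001,"ry":-0.001,"rz":0.000,"claw":0.35},
```

Call:
{"fn": "step_arm", "kwargs": {
  "plan": [
    {"dx": -0.001,"dy": -0.009,"dz": 0.271,"rx": 0.001,"ry": -0.001,"rz": 0,"claw": 0.35},
    {"dx": -0.001,"dy": -0.009,"dz": 0.271,"rx": 0.001,"ry": -0.001,"rz": 0,"claw": 0.35},
    {"dx": 0,"dy": -0.008,"dz": 0.271,"rx": 0.001,"ry": -0.001,"rz": 0,"claw": 0.35},
    {"dx": 0,"dy": -0.008,"dz": 0.265,"rx": 0.001,"ry": -0.001,"rz": 0,"claw": 0.35},
    {"dx": 0,"dy": 0,"dz": 0,"rx": 0,"ry": 0,"rz": 0,"claw": 0.35},
    {"dx": 0,"dy": 0,"dz": 0,"rx": 0,"ry": 0,"rz": 0,"claw": 0.35}
  ]
}}

```text
time_s: 14.45
ee_pos: [0.3363, 0.3067, 0.0203]
eef_rot: [-3.141, 0.002, 1.772]
force: [0.2, -0.0, -0.0]
grip_width: 0.061
grip_force: 0.0
```

Call:
{"fn": "step_arm", "kwargs": {
  "plan": [
    {"dx": 0,"dy": 0,"dz": 0,"rx": 0,"ry": 0,"rz": 0,"claw": 1},
    {"dx": 0,"dy": 0,"dz": 0,"rx": 0,"ry": 0,"rz": 0,"claw": 1},
    {"dx": 0,"dy": 0,"dz": 0,"rx": 0,"ry": 0,"rz": 0,"claw": 1},
    {"dx": 0,"dy": 0,"dz": 0,"rx": 0,"ry": 0,"rz": 0,"claw": 1},
    {"dx": 0,"dy": 0,"dz": 0,"rx": 0,"ry": 0,"rz": 0,"claw": 1},
    {"dx": 0,"dy": 0,"dz": 0,"rx": 0,"ry": 0,"rz": 0,"claw": 1}
  ],
  "grip_force": 60
}}

```text
time_s: 15.05
ee_pos: [0.3361, 0.3067, 0.0207]
eef_rot: [-3.141, 0.001, 1.77]
force: [0.2, -0.5, -0.1]
grip_width: 0.0162
grip_force: 0.0
```

Call:
{"fn": "step_arm", "kwargs": {
  "plan": [
    {"dx": 0,"dy": 0,"dz": -0.2,"rx": 0,"ry": 0,"rz": 0,"claw": 1},
    {"dx": 0,"dy": 0,"dz": -0.4,"rx": 0,"ry": 0,"rz": 0,"claw": 1},
    {"dx": 0,"dy": 0,"dz": -0.4,"rx": 0,"ry": 0,"rz": 0,"claw": 1},
    {"dx": 0,"dy": 0,"dz": -0.4,"rx": 0,"ry": 0,"rz": 0,"claw": 1},
    {"dx": 0,"dy": 0,"dz": -0.4,"rx": 0,"ry": 0,"rz": 0,"claw": 1},
    {"dx": 0,"dy": 0,"dz": 0,"rx": 0,"ry": 0,"rz": 0,"claw": 1}
  ]
}}

```text
time_s: 15.65
ee_pos: [0.3375, 0.3079, 0.2053]
eef_rot: [3.135, -0.003, 1.771]
force: [-0.2, -0.4, -2.7]
grip_width: 0.0125
grip_force: 60.0
```

Run:
```python
from h import *
o=telemetry.get_obs(); print(o["ee_pos"],o["grip_width"])
# via point well clear of the seated thick bar, a=9.5mm; then standoff
plan(SN+.115*n_-.0008*y_,RS,claw=1)
```

```text
[0.33749232 0.30793454 0.20533645] 0.012506135657922992
n 14 turn/row [-0.021 -0.022 -0.068] deg 93.5
{"dx":-0.111,"dy":0.115,"dz":0.001,"rx":-0.021,"ry":-0.022,"rz":-0.068,"claw":1},
{"dx":-0.122,"dy":0.103,"dz":0.008,"rx":-0.021,"ry":-0.022,"rz":-0.068,"claw":1},
{"dx":-0.132,"dy":0.089,"dz":0.016,"rx":-0.021,"ry":-0.022,"rz":-0.068,"claw":1},
{"dx":-0.140,"dy":0.074,"dz":0.023,"rx":-0.021,"ry":-0.022,"rz":-0.068,"claw":1},
{"dx":-0.146,"dy":0.058,"dz":0.030,"rx":-0.021,"ry":-0.022,"rz":-0.068,"claw":1},
{"dx":-0.150,"dy":0.041,"dz":0.037,"rx":-0.021,"ry":-0.022,"rz":-0.068,"claw":1},
{"dx":-0.152,"dy":0.023,"dz":0.043,"rx":-0.021,"ry":-0.022,"rz":-0.068,"claw":1},
{"dx":-0.152,"dy":0.006,"dz":0.049,"rx":-0.021,"ry":-0.022,"rz":-0.068,"claw":1},
{"dx":-0.150,"dy":-0.012,"dz":0.054,"rx":-0.021,"ry":-0.022,"rz":-0.068,"claw":1},
{"dx":-0.146,"dy":-0.030,"dz":0.058,"rx":-0.021,"ry":-0.022,"rz":-0.068,"claw":1},
{"dx":-0.140,"dy":-0.047,"dz":0.062,"rx":-0.021,"ry":-0.022,"rz":-0.068,"claw":1},
{"dx":-0.132,"dy":-0.064,"dz":0.065,"rx":-0.021,"ry":-0.022,"rz":-0.068,"claw":1},
{"dx":-0.122,"dy":-0.079,"dz":0.067,"rx":-0.021,"ry":-0.022,"rz":-0.068,"claw":1},
{"dx":-0.110,"dy":-0.094,"dz":0.068,"rx":-0.021,"ry":-0.022,"rz":-0.068,"claw":1},
```

Call:
{"fn": "step_arm", "kwargs": {
  "plan": [
    {"dx": -0.111,"dy": 0.115,"dz": 0.001,"rx": -0.021,"ry": -0.022,"rz": -0.068,"claw": 1},
    {"dx": -0.122,"dy": 0.103,"dz": 0.008,"rx": -0.021,"ry": -0.022,"rz": -0.068,"claw": 1},
    {"dx": -0.132,"dy": 0.089,"dz": 0.016,"rx": -0.021,"ry": -0.022,"rz": -0.068,"claw": 1},
    {"dx": -0.14,"dy": 0.074,"dz": 0.023,"rx": -0.021,"ry": -0.022,"rz": -0.068,"claw": 1},
    {"dx": -0.146,"dy": 0.058,"dz": 0.03,"rx": -0.021,"ry": -0.022,"rz": -0.068,"claw": 1},
    {"dx": -0.15,"dy": 0.041,"dz": 0.037,"rx": -0.021,"ry": -0.022,"rz": -0.068,"claw": 1},
    {"dx": -0.152,"dy": 0.023,"dz": 0.043,"rx": -0.021,"ry": -0.022,"rz": -0.068,"claw": 1},
    {"dx": -0.152,"dy": 0.006,"dz": 0.049,"rx": -0.021,"ry": -0.022,"rz": -0.068,"claw": 1},
    {"dx": -0.15,"dy": -0.012,"dz": 0.054,"rx": -0.021,"ry": -0.022,"rz": -0.068,"claw": 1},
    {"dx": -0.146,"dy": -0.03,"dz": 0.058,"rx": -0.021,"ry": -0.022,"rz": -0.068,"claw": 1}
  ]
}}

```text
time_s: 16.65
ee_pos: [0.4713, 0.2211, 0.1989]
eef_rot: [3.04, 0.444, 2.841]
force: [-0.8, 0.1, -2.1]
grip_width: 0.0125
grip_force: 60.0
```

Call:
{"fn": "step_arm", "kwargs": {
  "plan": [
    {"dx": -0.14,"dy": -0.047,"dz": 0.062,"rx": -0.021,"ry": -0.022,"rz": -0.068,"claw": 1},
    {"dx": -0.132,"dy": -0.064,"dz": 0.065,"rx": -0.021,"ry": -0.022,"rz": -0.068,"claw": 1},
    {"dx": -0.122,"dy": -0.079,"dz": 0.067,"rx": -0.021,"ry": -0.022,"rz": -0.068,"claw": 1},
    {"dx": -0.11,"dy": -0.094,"dz": 0.068,"rx": -0.021,"ry": -0.022,"rz": -0.068,"claw": 1},
    {"dx": 0,"dy": 0,"dz": 0,"rx": 0,"ry": 0,"rz": 0,"claw": 1},
    {"dx": 0,"dy": 0,"dz": 0,"rx": 0,"ry": 0,"rz": 0,"claw": 1}
  ]
}}

```text
time_s: 17.25
ee_pos: [0.5251, 0.1871, 0.1991]
eef_rot: [-3.134, 0.603, -2.968]
force: [0.0, 0.1, -0.9]
grip_width: 0.0125
grip_force: 60.0
```

```bash
python3 st.py n
python3 - <<'E'
from sink import *
c,W,q=sink(); save(c,"w7")
T=hand(W,0,0)
for a in np.arange(-.11,.12,.01):
    t=T[(T[:,0]>a)&(T[:,0]<a+.01)]
    if len(t)>5: print(round(a,3),len(t),"y",t[:,1].min().round(4),t[:,1].max().round(4),"ztop",np.percentile(t[:,2],3).round(4),"x",t[:,0].min().round(4),t[:,0].max().round(4))
plan(SN+.0715*n_-.0008*y_,RS,claw=1)
E
```

```text
rotvec err [ 0.0047  0.0076 -0.0035] TCP slot xyz mm [-4.8, -1.4, 111.06] F slot [-0.51, 0.08, -0.8] M slot [0.1, 0.46, 0.01] 0.0124776117715907 17.25
rail z (lower) mid/narrow end/wide end [(550, 0.2), (192, 0.2), (131, -0.0)]
-0.1 16 y -0.0106 0.012 ztop 0.0092 x -0.0938 -0.0901
-0.09 280 y -0.0113 0.0119 ztop 0.0022 x -0.0899 -0.0801
-0.08 581 y -0.0112 0.0118 ztop 0.0022 x -0.08 -0.07
-0.07 247 y -0.0061 0.0069 ztop 0.0058 x -0.07 -0.06
-0.06 10 y -0.0012 0.0034 ztop 0.0054 x -0.06 -0.0586
-0.04 184 y -0.0065 0.0074 ztop 0.0056 x -0.039 -0.03
-0.03 309 y -0.0064 0.0073 ztop 0.0055 x -0.03 -0.02
-0.02 311 y -0.0063 0.0072 ztop 0.0055 x -0.0199 -0.01
-0.01 358 y -0.0058 0.0067 ztop -0.0155 x -0.0099 -0.0
-0.0 1363 y -0.0179 0.0188 ztop -0.022 x 0.0 0.01
0.01 390 y -0.0162 0.018 ztop -0.0177 x 0.01 0.02
0.02 369 y -0.0066 0.0068 ztop 0.0051 x 0.02 0.03
0.03 394 y -0.0064 0.0073 ztop 0.005 x 0.03 0.04
0.04 417 y -0.0063 0.0073 ztop 0.0048 x 0.04 0.05
0.05 424 y -0.0062 0.0072 ztop 0.0048 x 0.05 0.06
0.06 441 y -0.0068 0.0071 ztop 0.0028 x 0.06 0.0698
0.07 732 y -0.0113 0.0121 ztop 0.0009 x 0.0703 0.0799
0.08 323 y -0.0042 0.0047 ztop 0.0068 x 0.0801 0.0898
0.09 185 y -0.0041 0.0047 ztop 0.0068 x 0.0901 0.0956
n 2 turn/row [-0.001 -0.002  0.001] deg 0.5
{"dx":-0.024,"dy":0.002,"dz":0.199,"rx":-0.001,"ry":-0.002,"rz":0.001,"claw":1},
{"dx":-0.023,"dy":0.001,"dz":0.199,"rx":-0.001,"ry":-0.002,"rz":0.001,"claw":1},
```

View pics/w7.png

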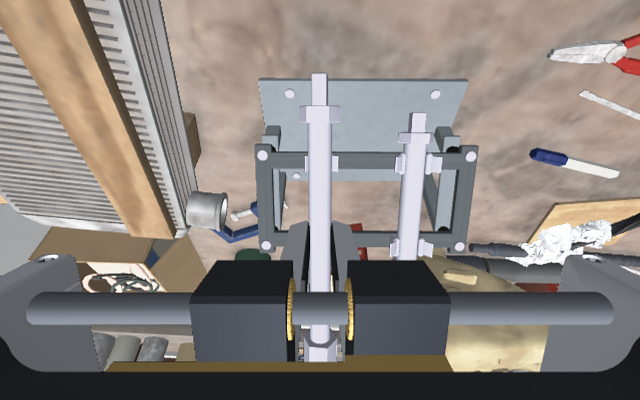

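The thin bar is held centred, with its head toward the upper end, over the narrow clips (column 320). The thick bar is seated at column 413.

Call:
{"fn": "step_arm", "kwargs": {
  "plan": [
    {"dx": -0.024,"dy": 0.002,"dz": 0.2,"rx": -0.001,"ry": -0.002,"rz": 0.001,"claw": 1},
    {"dx": -0.023,"dy": 0.001,"dz": 0.2,"rx": -0.001,"ry": -0.002,"rz": 0.001,"claw": 1},
    {"dx": 0,"dy": 0,"dz": 0.15,"rx": 0,"ry": 0,"rz": 0,"claw": 1},
    {"dx": 0,"dy": 0,"dz": 0.15,"rx": 0,"ry": 0,"rz": 0,"claw": 1},
    {"dx": 0,"dy": 0,"dz": 0.1,"rx": 0,"ry": 0,"rz": 0,"claw": 1},
    {"dx": 0,"dy": 0,"dz": 0,"rx": 0,"ry": 0,"rz": 0,"claw": 1},
    {"dx": 0,"dy": 0,"dz": 0,"rx": 0,"ry": 0,"rz": 0,"claw": 1}
  ]
}}

```text
time_s: 18.0
ee_pos: [0.5742, 0.1963, 0.1374]
eef_rot: [-3.138, 0.611, -2.967]
force: [0.5, -0.6, -1.3]
grip_width: 0.0127
grip_force: 60.0
```

```bash
python3 st.py n; python3 -c "
from sink import *
sink()"
```

```text
rotvec err [ 0.0003 -0.0009 -0.0041] TCP slot xyz mm [0.8, -0.6, 31.85] F slot [-0.4, -0.64, -1.26] M slot [0.1, 0.44, -0.0] 0.012661195412824795 18.0
rail z (lower) mid/narrow end/wide end [(1016, 0.2), (393, 0.2), (182, 0.2)]
```

Call:
{"fn": "step_arm", "kwargs": {
  "plan": [
    {"dx": 0.003,"dy": -0.006,"dz": 0.04,"rx": 0,"ry": 0,"rz": 0,"claw": 1},
    {"dx": 0,"dy": 0,"dz": 0.03,"rx": 0,"ry": 0,"rz": 0,"claw": 1},
    {"dx": 0,"dy": 0,"dz": 0.03,"rx": 0,"ry": 0,"rz": 0,"claw": 1},
    {"dx": 0,"dy": 0,"dz": 0.03,"rx": 0,"ry": 0,"rz": 0,"claw": 1},
    {"dx": 0,"dy": 0,"dz": 0.02,"rx": 0,"ry": 0,"rz": 0,"claw": 1},
    {"dx": 0,"dy": 0,"dz": 0,"rx": 0,"ry": 0,"rz": 0,"claw": 1},
    {"dx": 0,"dy": 0,"dz": 0,"rx": 0,"ry": 0,"rz": 0,"claw": 1}
  ]
}}

```text
time_s: 18.75
ee_pos: [0.583, 0.1971, 0.1251]
eef_rot: [-3.138, 0.612, -2.966]
force: [-6.4, 1.9, 7.0]
grip_width: 0.0122
grip_force: 60.0
```

```bash
python3 st.py n; python3 -c "
from sink import *
sink()"
```

```text
rotvec err [ 0.0001 -0.002  -0.0046] TCP slot xyz mm [0.99, -1.36, 16.7] F slot [-0.9, 2.92, 9.23] M slot [0.47, 0.5, -0.09] 0.012173767919711106 18.75
rail z (lower) mid/narrow end/wide end [(1109, -7.9), (406, -7.9), (172, -7.9)]
```

Call:
{"fn": "step_arm", "kwargs": {
  "plan": [
    {"dx": 0,"dy": 0.006,"dz": 0,"rx": 0,"ry": 0,"rz": 0,"claw": 1},
    {"dx": 0,"dy": 0,"dz": 0.02,"rx": 0,"ry": 0,"rz": 0,"claw": 1},
    {"dx": 0,"dy": 0,"dz": 0.02,"rx": 0,"ry": 0,"rz": 0,"claw": 1},
    {"dx": 0,"dy": 0,"dz": 0,"rx": 0,"ry": 0,"rz": 0,"claw": 1}
  ]
}}

```text
time_s: 19.2
ee_pos: [0.5853, 0.1979, 0.1218]
eef_rot: [-3.138, 0.612, -2.967]
force: [-6.0, -0.3, 8.1]
grip_width: 0.0124
grip_force: 60.0
```

```bash
python3 st.py n; python3 -c "
from sink import *
sink()"
```

```text
rotvec err [ 0.0003 -0.002  -0.0045] TCP slot xyz mm [1.04, -0.94, 12.69] F slot [-0.3, 0.71, 10.06] M slot [0.19, 0.54, -0.06] 0.01242856865080969 19.2
rail z (lower) mid/narrow end/wide end [(1113, -11.5), (412, -11.5), (179, -11.6)]
```

Call:
{"fn": "step_arm", "kwargs": {
  "plan": [
    {"dx": 0,"dy": 0.001,"dz": 0.015,"rx": 0,"ry": 0,"rz": 0,"claw": 1},
    {"dx": 0,"dy": 0,"dz": 0.015,"rx": 0,"ry": 0,"rz": 0,"claw": 1},
    {"dx": 0,"dy": 0,"dz": 0,"rx": 0,"ry": 0,"rz": 0,"claw": 1}
  ]
}}

```text
time_s: 19.55
ee_pos: [0.587, 0.1982, 0.1195]
eef_rot: [-3.138, 0.612, -2.967]
force: [-7.7, -1.4, 9.3]
grip_width: 0.0124
grip_force: 60.0
```

```bash
python3 st.py n; python3 -c "
from sink import *
sink()"
```

```text
rotvec err [ 0.0004 -0.0021 -0.0044] TCP slot xyz mm [1.13, -0.89, 9.8] F slot [-1.07, -0.03, 12.12] M slot [0.05, 0.52, -0.05] 0.012446431181569071 19.55
rail z (lower) mid/narrow end/wide end [(1120, -13.8), (412, -13.8), (170, -14.0)]
```

Call:
{"fn": "step_arm", "kwargs": {
  "plan": [
    {"dx": 0,"dy": 0,"dz": 0.015,"rx": 0,"ry": 0,"rz": 0,"claw": 1},
    {"dx": 0,"dy": 0,"dz": 0.015,"rx": 0,"ry": 0,"rz": 0,"claw": 1},
    {"dx": 0,"dy": 0,"dz": 0,"rx": 0,"ry": 0,"rz": 0,"claw": 1}
  ]
}}

```text
time_s: 19.9
ee_pos: [0.5887, 0.1985, 0.117]
eef_rot: [-3.138, 0.612, -2.966]
force: [-2.5, -1.1, 6.1]
grip_width: 0.0124
grip_force: 60.0
```

```bash
python3 st.py n; python3 -c "
from sink import *
sink()"
```

```text
rotvec err [ 0.0004 -0.0022 -0.0046] TCP slot xyz mm [1.16, -0.88, 6.73] F slot [1.33, -0.68, 6.49] M slot [0.0, 0.37, 0.15] 0.012427578539876262 19.9
rail z (lower) mid/narrow end/wide end [(1239, -5.4), (476, -5.4), (180, -5.4)]
```

Call:
{"fn": "step_arm", "kwargs": {
  "plan": [
    {"dx": 0,"dy": 0,"dz": -0.02,"rx": 0,"ry": 0,"rz": 0,"claw": 1},
    {"dx": 0,"dy": 0,"dz": -0.02,"rx": 0,"ry": 0,"rz": 0,"claw": 0.5},
    {"dx": 0,"dy": 0,"dz": 0,"rx": 0,"ry": 0,"rz": 0,"claw": 0.5},
    {"dx": 0,"dy": 0,"dz": 0,"rx": 0,"ry": 0,"rz": 0,"claw": 0.5},
    {"dx": 0,"dy": 0,"dz": 0,"rx": 0,"ry": 0,"rz": 0,"claw": 0.5},
    {"dx": 0,"dy": 0,"dz": -0.2,"rx": 0,"ry": 0,"rz": 0,"claw": 0.5},
    {"dx": 0,"dy": 0,"dz": -0.3,"rx": 0,"ry": 0,"rz": 0,"claw": 0.5},
    {"dx": 0,"dy": 0,"dz": -0.35,"rx": 0,"ry": 0,"rz": 0,"claw": 0.5},
    {"dx": 0,"dy": 0,"dz": -0.35,"rx": 0,"ry": 0,"rz": 0,"claw": 0.5},
    {"dx": 0,"dy": 0,"dz": 0,"rx": 0,"ry": 0,"rz": 0,"claw": 0.5}
  ]
}}

```text
time_s: 20.95
ee_pos: [0.5179, 0.1868, 0.222]
eef_rot: [-3.139, 0.617, -2.967]
force: [0.7, -0.8, -1.2]
grip_width: 0.0472
grip_force: 0.0
```

Run:
```python
from sink import *
c,W,q=sink(); save(c,"w8")
for nm,y0,z0 in (("wide",.0416,.01),("narrow",-.0425,.007)):
    s=q-np.array([0,y0,z0]); s=s[(abs(s[:,1])<.02)&(abs(s[:,2])<.025)&(abs(s[:,0])<.12)]
    for a in (-.1,-.09,-.08,-.05,-.025,0,.015,.04,.06,.08,.09):
        t=s[(s[:,0]>a)&(s[:,0]<a+.01)&(s[:,2]>-.005)]; u=t[abs(t[:,1])<.004]
        if len(u)>5: print(nm,a,"y",t[:,1].min().round(4),t[:,1].max().round(4),"ztop",np.percentile(u[:,2],90).round(4),t[:,0].min().round(4),t[:,0].max().round(4))
```

```text
rail z (lower) mid/narrow end/wide end [(468, -1.8), (179, -1.8), (122, -1.8)]
wide -0.09 y -0.0067 0.0045 ztop 0.0051 -0.0838 -0.08
wide -0.08 y -0.0068 0.0053 ztop 0.0047 -0.08 -0.07
wide -0.05 y -0.0199 0.0195 ztop 0.0089 -0.05 -0.04
wide -0.025 y -0.0109 0.0085 ztop 0.0086 -0.025 -0.0151
wide 0 y -0.0109 0.0085 ztop 0.0088 0.0 0.0099
wide 0.015 y -0.0109 0.0086 ztop 0.0087 0.015 0.025
wide 0.04 y -0.0198 0.0189 ztop 0.0085 0.04 0.05
wide 0.06 y -0.0088 0.0141 ztop 0.0123 0.0601 0.0697
narrow -0.1 y -0.0048 0.0037 ztop 0.0031 -0.0959 -0.0904
narrow -0.09 y -0.0048 0.0038 ztop 0.0033 -0.09 -0.0806
narrow -0.08 y -0.0126 0.0105 ztop 0.0097 -0.0798 -0.0706
narrow -0.05 y -0.0168 0.0161 ztop 0.0057 -0.0496 -0.04
narrow -0.025 y -0.0068 0.0062 ztop 0.0056 -0.025 -0.015
narrow 0 y -0.0068 0.0054 ztop 0.0055 0.0001 0.0099
narrow 0.015 y -0.0069 0.0055 ztop 0.0056 0.0152 0.025
narrow 0.04 y -0.0168 0.0156 ztop 0.0058 0.04 0.05
narrow 0.06 y -0.0069 0.0059 ztop 0.0055 0.0601 0.0699
narrow 0.08 y -0.0114 0.0104 ztop 0.0095 0.08 0.09
narrow 0.09 y -0.0114 0.0105 ztop 0.0097 0.0901 0.0974
```

View pics/w8.png

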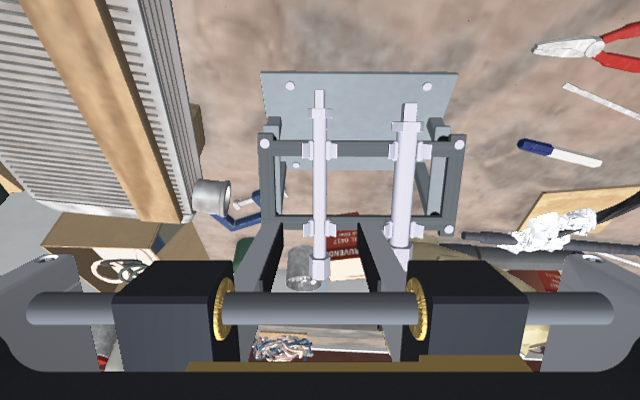

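Both bars sit parallel and fully home (columns 320 and 407). They are centred, the rail is back within 2 mm of rest, and the gripper is clear.

```bash
python3 -c "
from station import hand_in
print(hand_in())"
```

```text
the job is handed in; nothing more can be done
None
```

Both bars are snapped home in their clips with the heads at the upper end, and the job is handed in at about 21 s of the 64 s allowed; the judge returned no verdict. The rail sank to about 14 mm at most in my readings, and I saw no contact with the other tools.

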